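# Close the tilted centrifuge carrier

## Task

Get the black centrifuge carrier on the tilted cradle ready to spin: first push its two proud tube caps down until each is fully home, then put the long grey lid on so that both steel pins come up through its two holes, and press down on the lid until it is fully home on its seals at both ends. Let go of everything, and leave the shorter lid and the other things on the bench as they stand.

Things in the scene. Friction and masses are not known exactly. Their poses are not given: they have to be found in the camera images.
- carrier_seat (a point): Centre of the plane where the lid's underside lies when fully home, on the black carrier; always 95 mm above the bench. Tilted 25 degrees, facing up and towards the robot: z is its normal (caps and lid are pushed along -z), y its level long side towards pin_left, x across it, rising away from the robot. At x = 0: pins at y = +-86 mm, caps +-30 mm, seal bars +-70 mm.
- carrier: Black carrier, 100 x 210 mm, 62 mm deep, fixed in a cradle bolted to the bench; its rim is 4 mm below the seat plane. Origin and axes as carrier_seat.
- pin_left (a point): Tip of the steel locating pin at the carrier's +y end: 12 mm diameter, axis along the carrier's z, tip 25 mm above the seat plane, cylindrical up to 18 mm and tapered to 5 mm diameter at the tip.
- pin_right (a point): Tip of the same pin at the carrier's -y end.
- cap_left (a joint): How far the cap at the carrier's +y side is pushed in (m): 0 as far out as it goes, 0.014 fully home. It slides along the carrier's -z, stays where it is left and needs about 7 N to move. At 0 its top stands 10 mm above the seat plane, fully home 4 mm below it. It starts 0 to 4 mm in.
- cap_right (a joint): The same for the cap at the carrier's -y side.
- cap_left_top (a point): Centre of the flat top of the ribbed blue tube cap (49 mm diameter, 22 mm high) at the carrier's +y side; moves with the cap; z is the carrier's normal.
- cap_right_top (a point): The same for the cap at the carrier's -y side.
- seal_left (a joint): How far the seal bar at the carrier's +y end is pushed in (m): 0 raised, 0.008 fully down (top in the seat plane). Slides along -z, stays where left, needs about 6 N, starts 0 to 1.5 mm in. The lid rests on both bars, proud by up to 8 mm, until pressed; the bars are to be pushed down by the lid, not by hand beforehand.
- seal_right (a joint): The same for the bar at the carrier's -y end.
- seal_left_top (a point): Centre of the top of the black rubber seal bar (70 x 10 mm, long side across the carrier) at the carrier's +y end.
- seal_right_top (a point): The same at the carrier's -y end.
- lid_grip (a point): Grip centre of the long lid's handle, 35 mm above the lid's underside. The handle is an upright block in the lid's middle, 18 mm thick (x), 44 mm long (y), its top 50 mm above the underside. z is up out of the lid, y along its long side. The lid starts flat on the bench, handle up. Clear places to press on its upper face: 50 mm to either side of the middle along y.
- lid_hole_a (a point): Centre of the hole near the lid's +y end (86 mm from the middle), at the underside.
- lid_hole_b (a point): Centre of the hole near the lid's -y end (86 mm from the middle), at the underside.
- short_lid_grip (a point): Handle of a shorter lid for another carrier, lying flat on the bench: the same but 150 mm long, holes 61 mm from the middle. Not wanted; leave it. Point and axes as for the long lid.
- tube_rack_mid (a point): Half-way up a white tube rack with three capped tubes, 66 x 150 x 128 mm high overall, y along it. Leave it.
- jar_mid (a point): Half-way up an amber jar, 60 mm diameter, 80 mm high. Leave it.
- tall_bottle_mid (a point): Half-way up a clear bottle, 68 mm diameter, 190 mm high. Leave it.
- squat_bottle_mid (a point): Half-way up an amber bottle, 72 mm diameter, 130 mm high. Leave it.
- beaker_mid (a point): Half-way up a glass beaker, 64 mm diameter, 85 mm high. Leave it.
- spatula_grip (a point): Grip of a black spatula, 170 mm long, lying flat. Leave it.
- tray_mid (a point): Half-way up a white divided tray, 100 x 100 x 45 mm. Leave it.
- lid: The long lid: flat grey plate 90 x 200 x 8 mm, about 0.2 kg, alike either way round, with a through hole of 16 mm diameter near each end. Origin at the centre of its underside, axes as lid_grip.
There are look-alikes about, which are no part of the job. What is shaped like the lid but red is not meant.

How it is judged (in metres and radians):
On the way, in this order (a step that is already met when the one before it is completed fails the run):
1. both caps are pushed at least 12 of their 14 mm in, while the lid is still away from the carrier (value of joint each of cap_left, cap_right above 0.012 m and distance between lid_grip and carrier_seat above 0.1 m), for 0.1 s.
2. the lid is on both pins (centre within 5 mm, both ends less than 15 mm above the seat plane) but still standing proud on its raised seals (both bars less than 5 mm in) (x of lid_grip in the frame of carrier_seat between -0.005 and 0.005 m and y of lid_grip in the frame of carrier_seat between -0.005 and 0.005 m and angle between the y axis of lid_grip and the y axis of carrier_seat, either way round below 0.06 rad and z of lid_hole_a in the frame of carrier_seat between -0.01 and 0.015 m and z of lid_hole_b in the frame of carrier_seat between -0.01 and 0.015 m and value of joint each of seal_left, seal_right below 0.005 m), for 0.05 s.
At the end, for the whole second after the job is handed in: Both caps at least 12 mm in; the lid on both pins, its centre within 5 mm of the carrier's along and across and its long side within 0.06 rad of the carrier's; both ends of the lid no more than 2.2 mm above the seat plane and both seal bars at least 6.2 of 8 mm in; the lid let go and at rest (value of joint each of cap_left, cap_right above 0.012 m and x of lid_grip in the frame of carrier_seat between -0.005 and 0.005 m and y of lid_grip in the frame of carrier_seat between -0.005 and 0.005 m and angle between the y axis of lid_grip and the y axis of carrier_seat, either way round below 0.06 rad and z of lid_hole_a in the frame of carrier_seat between -0.01 and 0.0022 m and z of lid_hole_b in the frame of carrier_seat between -0.01 and 0.0022 m and value of joint each of seal_left, seal_right above 0.0062 m and linear speed of lid below 0.02 m/s); the robot touches nothing.
It fails at once if the shorter lid is shifted by more than 20 mm (distance of short_lid_grip from where it was at the start of the episode above 0.02 m).
It fails at once if another thing on the bench is shifted by more than 20 mm (distance of any of tube_rack_mid, jar_mid, tall_bottle_mid, squat_bottle_mid, beaker_mid, tray_mid, spatula_grip from where it was at the start of the episode above 0.02 m).
It fails at once if another thing on the bench is knocked over (angle between any of tube_rack_mid, jar_mid, tall_bottle_mid, squat_bottle_mid, beaker_mid, tray_mid's own z axis and vertical above 0.3 rad).
It also fails if it takes over 72 s, if anything falls off the work surface, if the arm or the gripper's body presses on something with over 40 N, if the wrist force passes 120 N, or if a joint passes its speed limit or range.

## Robot

A 6-joint arm with a two-finger parallel gripper is mounted at the origin on the work surface. World frame = base frame: x ahead of the robot, y to its left, z up, the work surface at z = 0. Lengths are in mm, angles in rad, forces in N, time in s.
With the tool pointing down it reaches from about 350 to 875 mm from the base axis. Payload 4.2 kg.
Tool frame: the origin (TCP) lies midway between the tips of the shut fingers; the grasp point (between the pads) lies 19 mm behind it; z points along the fingers, y is the direction in which the jaws open and shut (so a half turn about z gives the same grasp; the last joint's range is limited). The gripper opens to 85 mm and grips with 20 to 120 N. Pads are 22 mm wide; open, the fingers measure 114 mm over their backs; the gripper's body (76 mm by 85 mm) begins 54 mm behind the grasp point. The pads swing forward as they close: fully open they stand 13 mm farther back than shut.
Start: joints at [1.425, 0.385, 0.008, 0, -1.194, -0.259], TCP at [246.113, 574.48, 231.312] pointing down, gripper open.
Joint ranges: [-3.14, 3.14], [-1.21, 2.06], [-1.07, 1.41], [-3.16, 2.05], [-2.99, -0.16], [-3.1, 3.1]. Speed limits (rad/s): [2.79, 2.79, 3.14, 3.14, 3.14, 3.14].

## Interface

Orientations are given as a unit quaternion [x, y, z, w].
In Python, from bench import arm gives the robot as it stands. The module is installed in compiled form; this text tells all that it offers.
- The arm moves only by the tool drive_tool, never from a script. Its argument "moves" is a list that holds one entry, the list of rows, each a list of 7 numbers: the opening, from 0 (shut) to 1 (fully open), then the shift along the tool's x, y, z in m, then the turn, a rotation vector about the tool's x, y, z in rad. In form: [[[hand, dx, dy, dz, wx, wy, wz], ...]]. A call has 1 to 20 rows; each row shifts and turns the pose as measured when the row begins, along the tool's axes as they then stand; what a row does not reach is not made up. A row lasts 1/10 s, in which the tool goes at most 50 mm and 8.59 degrees, less where a joint would pass 70% of its speed; a pose out of reach is approached as far as the arm can. A call with a gripper value outside its range is refused whole. The fingers move at their own pace and stop on an object; the grip force is fixed at half the most. Time passes only in rows, so rows that do not move let the fingers close. It gives the time, the measured TCP pose, the force and the opening at its end, in the units of the state.
- arm.read_state(): the state, without advancing time (a new reading comes with each control period).
- arm.get_image(name): name is "scene" or "top" or "wrist"; returns (picture, depth): 420x560x3 uint8, red, green, blue; 420x560 float32, mm along the optical axis (not along the pixel's ray), 0 where there is no reading.
- arm.camera_params(name): a dict with "fov_y" (degrees; the focal length in pixels is half the picture's height over the tangent of half this angle, whatever the lens; pixels are square), "cx", "cy" (the principal point, pixels), "world_from_camera" (4x4, takes a point from camera to world coordinates); the wrist camera has in their place "T_tool_cam" (4x4, takes a point from camera to tool coordinates, whose origin is the TCP and whose axes are the flange's). Camera axes: x right, y down, z forward; pixel columns grow to the right and rows downward; lengths in mm; the calibration is good to about 2 mm. The wrist camera is an equidistant fisheye: a pixel r from the principal point sees the ray r / f radians off the axis. A picture is of the moment at which its call begins: read the wrist's pose just before it. camera_params takes no time and is no camera call.
- arm.job_done(): hands the job in, once; it reports no verdict.
The state is a dict: "clock": time; "joints": joint angles; "joint_vel": joint speeds; "joint_efforts": joint torques, N m; "position": TCP position; "ee_rot": TCP orientation; "contact_force": force on the tool from outside, world axes, zero at the start; "wrist_torque": the same for the moment, N m; "gripper_width": finger opening in mm.
Only numpy, scipy, OpenCV 4.12 (cv2) and the standard library are available. Lean on these libraries where they do the work, as an engineer would, in place of code of your own. Each camera call takes 0.05 s, during which the arm holds its last target.

## Working session

There is one attempt and no reset: what is moved stays moved. The work goes in short steps, Python scripts to look and compute and a tool call to move; the robot and the scene stay as the last step left them, time stands still between calls to the robot, and variables do not carry over. Pictures are saved under pics/ and viewed, and the job is handed in when it is done.

Besides the shell and the picture viewer there is one more tool, called after "Request:" by a JSON object that holds its "method" and its "body", one argument or row to a line. drive_tool: Moves the arm, as the interface text tells. Its arguments: {"type":"object","properties":{"moves":{"type":"array","items":{"type":"array","items":{"type":"array","items":{"type":"number"}}}}},"required":["moves"]}

```bash
mkdir -p pics
cat > h.py <<'E'
import numpy as np, cv2
from bench import arm
from scipy.spatial.transform import Rotation as R
def grab(n,tag):
    s=arm.read_state(); im,d=arm.get_image(n); p=arm.camera_params(n)
    np.savez(f'{tag}.npz',im=im,d=d,pos=s['position'],q=s['ee_rot'])
    cv2.imwrite(f'pics/{tag}.png',im[:,:,::-1]); return im,d,p
def pts(d,p):
    f=210/np.tan(np.radians(p['fov_y']/2)); v,u=np.mgrid[:420,:560]
    X=np.stack([(u-p['cx'])/f*d,(v-p['cy'])/f*d,d],-1)
    T=np.array(p['world_from_camera']); return X@T[:3,:3].T+T[:3,3]
E
python3 - <<'E'
from h import *
for n in ('scene','top'):
    im,d,p=grab(n,n+'0'); print(n,p)
    np.save(n+'0_w.npy',pts(d,p))
print(arm.read_state())
E
```

```text
scene {'fov_y': 53.51834449547125, 'cx': 275.37972353800427, 'cy': 203.57662118478993, 'world_from_camera': array([[ 4.93962098e-03,  5.79738721e-01, -8.14787467e-01,
         1.67860941e+03],
       [ 9.99906393e-01, -1.32600656e-02, -3.37292236e-03,
        -4.99566110e+01],
       [-1.27595489e-02, -8.14694535e-01, -5.79749953e-01,
         9.06780074e+02],
       [ 0.00000000e+00,  0.00000000e+00,  0.00000000e+00,
         1.00000000e+00]])}
top {'fov_y': 53.38154685815594, 'cx': 277.9224297997663, 'cy': 212.5285667493425, 'world_from_camera': array([[-1.85797232e-03, -9.96710703e-01,  8.10205013e-02,
         4.34591515e+02],
       [-9.99997991e-01,  1.91286674e-03,  5.99924344e-04,
        -3.68891042e+01],
       [-7.52932438e-04, -8.10192239e-02, -9.96712255e-01,
         1.34515787e+03],
       [ 0.00000000e+00,  0.00000000e+00,  0.00000000e+00,
         1.00000000e+00]])}
{'clock': 0.1, 'joints': array([ 1.42464244e+00,  3.85466593e-01,  6.74240773e-03, -4.58206025e-04,
       -1.19400365e+00, -2.58626262e-01]), 'joint_vel': array([-0.00066254, -0.0019233 ,  0.00406651,  0.00166853, -0.0014767 ,
       -0.00166354]), 'joint_efforts': array([-4.85779474e-04, -3.93316841e+01,  1.88930029e+01,  4.19792846e+00,
       -2.56248313e-03,  7.12195828e-06]), 'position': array([245.89091578, 574.01532593, 230.32756151]), 'ee_rot': array([ 9.79571476e-01, -2.01093870e-01, -1.58331488e-04,  9.76196209e-04]), 'contact_force': array([ 0.34147723, -0.7455306 , -0.36934567]), 'wrist_torque': array([-0.00318894,  0.04080843, -0.05575419]), 'gripper_width': 85.11411263494573}
```

View pics/scene0.png

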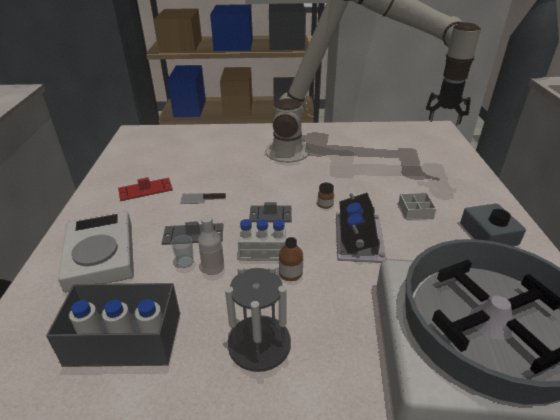

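View pics/top0.png

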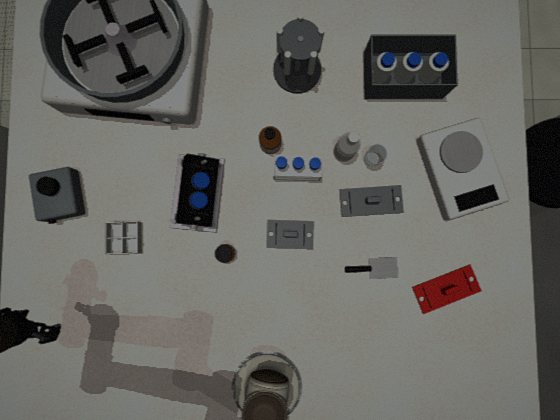

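Candidates for the long lid in the top view are the grey plate at (371,200), a shorter grey plate at (290,234) and a red one at (447,289). The black carrier is at (199,190) with blue caps at (199,180) and (198,200). I choose (371,200) and check it by size.

Run:
```python
from h import *
im=np.load('top0.npz')['im']; W=np.load('top0_w.npy')
def crop(n,u0,u1,v0,v1,k):
    c=cv2.resize(im[v0:v1,u0:u1],None,fx=k,fy=k,interpolation=cv2.INTER_CUBIC); cv2.imwrite(f'pics/{n}.png',c[:,:,::-1]); return c
a=crop('crop_lids',255,415,170,260,5); 
crop('crop_car',160,240,140,240,6)
# plates by height
for name,(u0,u1,v0,v1) in dict(long=(333,410,180,222),short=(262,320,215,254)).items():
    w=W[v0:v1,u0:u1]; m=(w[...,2]>4)&(w[...,2]<14)
    q=w[m][:,:2].astype(np.float32); print(name,len(q),cv2.minAreaRect(q), np.median(w[m][:,2]))
    h=w[w[...,2]>40][:,:]; print(' handle',len(h),h.mean(0),cv2.minAreaRect(h[:,:2].astype(np.float32)))
for u,v in [(199,180),(198,200),(371,200),(371,210),(340,150),(375,157),(225,253)]: print(u,v,W[v,u])
```

```text
long 1600 ((582.1588134765625, -336.0010681152344), (245.1553192138672, 133.2722625732422), 89.80776977539062) 8.0523943914651
 handle 99 [ 562.02813623 -294.8344448   219.58227836] ((518.9857177734375, -192.81895446777344), (27.93757438659668, 353.504638671875), 23.90496253967285)
short 1214 ((474.60748291015625, -76.29776763916016), (183.27403259277344, 121.77693176269531), 89.86443328857422) 8.25951315863756
 handle 88 [472.79044581 -70.26391689 109.12882865] ((467.23797607421875, -59.35123825073242), (33.635948181152344, 71.76324462890625), 30.357481002807617)
199 180 [633.86200218 200.48760639 104.00995535]
198 200 [572.89235219 201.60039032 109.52561091]
371 200 [ 578.20937314 -325.7938327    52.68052681]
371 210 [ 551.0857284  -335.70995155    5.43520138]
340 150 [ 722.38568666 -222.49840464  112.74511188]
375 157 [ 724.14254908 -352.21979941    5.19198535]
225 253 [415.30750819 123.6304347   80.38667059]
```

View pics/crop_lids.png

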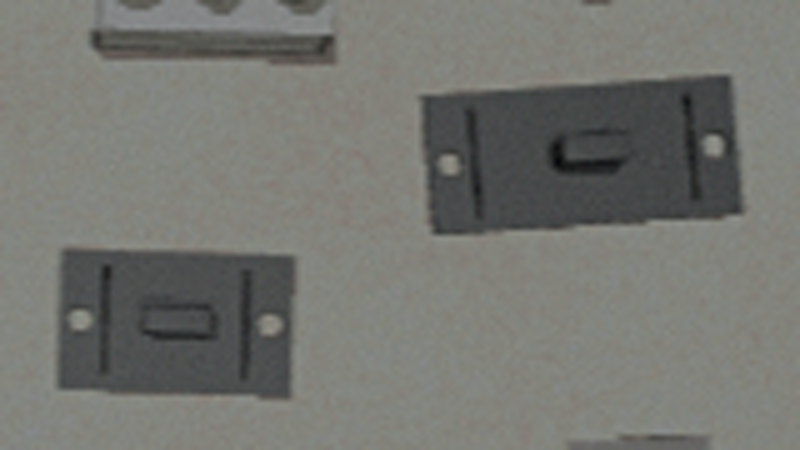

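View pics/crop_car.png

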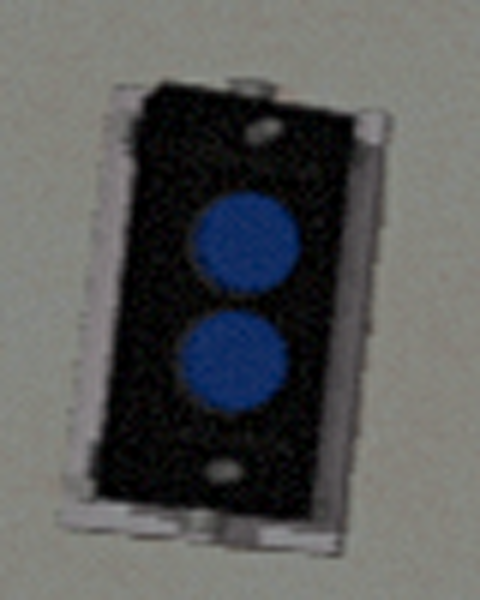

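Run:
```python
from h import *
for n,box in (('top',(165,235,145,240)),('scene',(325,395,185,265))):
    im=np.load(n+'0.npz')['im'].astype(int); W=np.load(n+'0_w.npy')
    u0,u1,v0,v1=box; w=W[v0:v1,u0:u1].reshape(-1,3); c=im[v0:v1,u0:u1].reshape(-1,3)
    blue=(c[:,2]>c[:,0]+30)&(c[:,2]>70)
    b=w[blue]; print(n,'blue',len(b))
    from scipy.cluster.vq import kmeans2
    k,l=kmeans2(b,2,seed=1,minit='++')
    for i in range(2):
        q=b[l==i]; q=q[np.all(abs(q-np.median(q,0))<35,1)]
        # plane fit robust
        for _ in range(5):
            m=q.mean(0); nn=np.linalg.svd(q-m)[2][2]; nn*=np.sign(nn[2]); r=(q-m)@nn; q=q[abs(r)<max(2.5*r.std(),.5)]
        print(m,nn,r.std(),len(q),'tilt',np.degrees(np.arccos(nn[2])),'az',np.degrees(np.arctan2(nn[1],nn[0])))
    dark=(c.max(1)<45)&(w[:,2]>60)&(w[:,2]<130)
    q=w[dark]
    for _ in range(8):
        m=q.mean(0); nn=np.linalg.svd(q-m)[2][2]; nn*=np.sign(nn[2]); r=(q-m)@nn; q=q[abs(r)<max(2*r.std(),1)]
    print('rim',m,nn,r.std(),len(q),'tilt',np.degrees(np.arccos(nn[2])),'az',np.degrees(np.arctan2(nn[1],nn[0])))
im=np.load('scene0.npz')['im'][180:270,310:410]; cv2.imwrite('pics/sc_car.png',cv2.resize(im,None,fx=6,fy=6,interpolation=cv2.INTER_CUBIC)[:,:,::-1])
```

```text
top blue 409
[634.68263493 195.13416251 102.7178575 ] [-0.04385103 -0.41024866  0.91091883] 2.181339823067767 195 tilt 24.367361883552213 az -96.10111736246144
[575.02542807 201.2567548  103.45220046] [-0.01502911 -0.41455298  0.90990107] 2.2969004654662695 197 tilt 24.50831662587099 az -92.07627826406336
rim [604.98106481 208.70332736  85.94750531] [-0.04039777 -0.40539557  0.9132483 ] 6.2526491469473315 1624 tilt 24.04182589099076 az -95.69075226417479
scene blue 292
[600.68002934 197.23404582 105.00040386] [-0.0127954  -0.41562236  0.90944727] 2.1445157764349694 147 tilt 24.57092053130073 az -91.76335816795228
[1678.60940696  -49.95661099  906.78007371] [0. 0. 1.] 0.0 2 tilt 0.0 az 0.0
rim [624.20389495 201.79911947  89.8134983 ] [ 0.01687884 -0.33257954  0.94292415] 9.377126105233527 1025 tilt 19.451425110334302 az -87.09465835040476
```

View pics/sc_car.png

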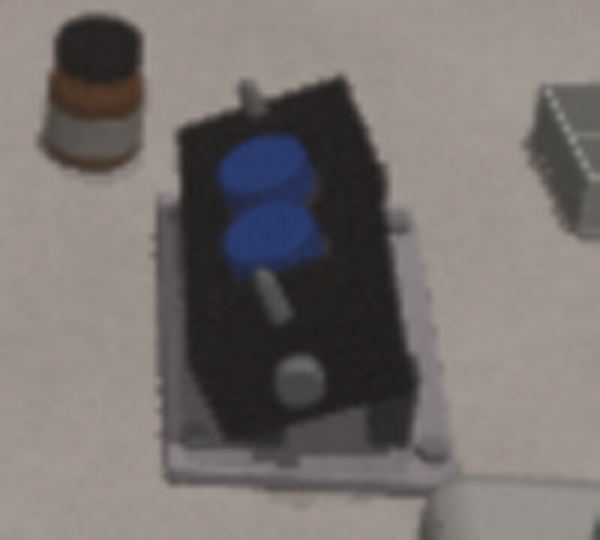

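```bash
cat >> h.py <<'E'
def carrierR(az):  # az = azimuth of carrier y (rad); columns x,y,z
    y=np.array([np.cos(az),np.sin(az),0]); h=np.array([np.sin(az),-np.cos(az),0])
    t=np.radians(25); x=h*np.cos(t)+np.array([0,0,np.sin(t)]); z=np.cross(x,y); return np.stack([x,y,z],1)
def toolR_carrier(az): # tool z=-n, tool y = +-carrier x ; choose y=carrier x
    C=carrierR(az); y=C[:,0]; z=-C[:,2]; return np.stack([np.cross(y,z),y,z],1)
def plan(pos,Rt,hand,n=None,nd=3,sr=1,state=None):
    s=arm.read_state(); p0=np.array(s['position']); R0=R.from_quat(s['ee_rot'])
    Rt=R.from_matrix(Rt) if isinstance(Rt,np.ndarray) else Rt
    rv=(R0.inv()*Rt).as_rotvec(); d=np.array(pos)-p0
    m=int(np.ceil(max(np.linalg.norm(d)/48,np.linalg.norm(rv)/.145,1)))
    n=max(m,n or 1)
    rows=[]; p=p0.copy(); Rc=R0
    for i in range(n):
        pt=p0+d*(i+1)/n
        sh=np.round(Rc.inv().apply(pt-p)/1000,4); w=np.round(rv/n,3)
        rows.append([hand]+[float(x) for x in sh]+[float(x) for x in w])
        p=p+Rc.apply(sh*1000); Rc=Rc*R.from_rotvec(w)
    print('rows',n,'dist',np.linalg.norm(d).round(1),'rot',np.degrees(np.linalg.norm(rv)).round(2)); print(str(rows).replace(' ',''))
def st():
    s=arm.read_state(); print('t',s['clock'],'pos',np.round(s['position'],1),'F',np.round(s['contact_force'],1),'w',round(s['gripper_width'],1),'j',np.round(s['joints'],2)); return s
E
python3 - <<'E'
from h import *
p=arm.camera_params('wrist'); print(p)
az=np.radians(174.1); C=carrierR(az); print(C)
seat=np.array([605.3,201.9,95]); Rt=toolR_carrier(az)
s=arm.read_state(); print(R.from_quat(s['ee_rot']).as_matrix().round(2)); print(Rt.round(2))
plan(seat+C[:,2]*170,Rt,0)
E
```

```text
{'fov_y': 65.70646984690485, 'cx': 280.8257102900441, 'cy': 208.45017610543053, 'T_tool_cam': array([[-1.07182041e-04, -9.50905302e-01, -3.09481978e-01,
         8.10986959e+01],
       [ 9.99999675e-01, -3.49323381e-04,  7.26993702e-04,
         4.02684038e-02],
       [-7.99411457e-04, -3.09481799e-01,  9.50905030e-01,
        -1.42961193e+02],
       [ 0.00000000e+00,  0.00000000e+00,  0.00000000e+00,
         1.00000000e+00]])}
[[ 0.09316168 -0.99470282 -0.043442  ]
 [ 0.90150691  0.10279254 -0.42037958]
 [ 0.42261826  0.          0.90630779]]
[[ 0.92 -0.39 -0.  ]
 [-0.39 -0.92 -0.  ]
 [ 0.    0.   -1.  ]]
[[-0.99  0.09  0.04]
 [ 0.1   0.9   0.42]
 [ 0.    0.42 -0.91]]
rows 20 dist 566.6 rot 163.11
[[0,0.0249,0.0135,-0.0009,-0.005,-0.031,0.139],[0,0.0265,0.0098,-0.0017,-0.005,-0.031,0.139],[0,0.0276,0.0062,-0.0024,-0.005,-0.031,0.139],[0,0.028,0.0022,-0.0033,-0.005,-0.031,0.139],[0,0.028,-0.0016,-0.0042,-0.005,-0.031,0.139],[0,0.0273,-0.0054,-0.005,-0.005,-0.031,0.139],[0,0.0262,-0.0092,-0.0059,-0.005,-0.031,0.139],[0,0.0244,-0.0126,-0.0067,-0.005,-0.031,0.139],[0,0.0223,-0.0158,-0.0076,-0.005,-0.031,0.139],[0,0.0196,-0.0187,-0.0082,-0.005,-0.031,0.139],[0,0.0165,-0.0212,-0.009,-0.005,-0.031,0.139],[0,0.0132,-0.0232,-0.0095,-0.005,-0.031,0.139],[0,0.0095,-0.0248,-0.01,-0.005,-0.031,0.139],[0,0.0057,-0.0257,-0.0103,-0.005,-0.031,0.139],[0,0.0018,-0.0263,-0.0106,-0.005,-0.031,0.139],[0,-0.0023,-0.0261,-0.0107,-0.005,-0.031,0.139],[0,-0.0061,-0.0255,-0.0107,-0.005,-0.031,0.139],[0,-0.01,-0.0243,-0.0106,-0.005,-0.031,0.139],[0,-0.0135,-0.0226,-0.0104,-0.005,-0.031,0.139],[0,-0.0169,-0.0205,-0.0099,-0.005,-0.031,0.139]]
```

```bash
sed -i 's/y=C\[:,0\]; z=-C/y=-C[:,0]; z=-C/' h.py
python3 - <<'E'
from h import *
az=np.radians(174.1); C=carrierR(az)
seat=np.array([605.3,201.9,95]); Rt=toolR_carrier(az)
plan(seat+C[:,2]*200+C[:,1]*40,Rt,0)
E
```

```text
rows 12 dist 550.6 rot 30.42
[[0,0.0387,0.0244,-0.0038,0.036,-0.005,-0.025],[0,0.038,0.0253,-0.0048,0.036,-0.005,-0.025],[0,0.0373,0.0259,-0.006,0.036,-0.005,-0.025],[0,0.0367,0.0267,-0.0071,0.036,-0.005,-0.025],[0,0.0359,0.0273,-0.0083,0.036,-0.005,-0.025],[0,0.0352,0.0279,-0.0094,0.036,-0.005,-0.025],[0,0.0345,0.0283,-0.0106,0.036,-0.005,-0.025],[0,0.0337,0.0289,-0.0118,0.036,-0.005,-0.025],[0,0.0329,0.0292,-0.0131,0.036,-0.005,-0.025],[0,0.0321,0.0295,-0.0142,0.036,-0.005,-0.025],[0,0.0313,0.0298,-0.0155,0.036,-0.005,-0.025],[0,0.0304,0.03,-0.0167,0.036,-0.005,-0.025]]
```

Request:
{"method": "drive_tool", "body": {
  "moves": [
    [[0,0.039,0.024,-0.004,0.036,-0.005,-0.025],[0,0.038,0.025,-0.005,0.036,-0.005,-0.025],[0,0.037,0.026,-0.006,0.036,-0.005,-0.025],[0,0.037,0.027,-0.007,0.036,-0.005,-0.025],[0,0.036,0.027,-0.008,0.036,-0.005,-0.025],[0,0.035,0.028,-0.009,0.036,-0.005,-0.025],[0,0.034,0.028,-0.011,0.036,-0.005,-0.025],[0,0.034,0.029,-0.012,0.036,-0.005,-0.025],[0,0.033,0.029,-0.013,0.036,-0.005,-0.025],[0,0.032,0.03,-0.014,0.036,-0.005,-0.025],[0,0.031,0.03,-0.015,0.036,-0.005,-0.025],[0,0.03,0.03,-0.017,0.036,-0.005,-0.025]]
  ]
}}

```text
clock: 1.3
position: [564.7, 112.4, 270.9]
ee_rot: [0.975, -0.035, 0.013, -0.219]
contact_force: [1.7, 0.7, 0.1]
gripper_width: 0.2
```

Run:
```python
from h import *
az=np.radians(174.1); C=carrierR(az)
seat=np.array([605.3,201.9,95]); Rt=toolR_carrier(az)
st(); plan(seat+C[:,2]*200+C[:,1]*40,Rt,0)
```

```text
t 1.3 pos [564.7 112.4 270.9] F [1.7 0.7 0.1] w 0.2 j [ 0.24  0.25  0.01 -0.45 -1.21  1.4 ]
rows 1 dist 13.5 rot 1.74
[[0,-0.0085,-0.0104,-0.0011,-0.006,0.004,0.029]]
```

Request:
{"method": "drive_tool", "body": {
  "moves": [
    [[0,-0.008,-0.01,-0.001,-0.006,0.004,0.029],[0,0,0,0,0,0,0]]
  ]
}}

```text
clock: 1.5
position: [561.8, 112.0, 273.8]
ee_rot: [0.975, -0.058, 0.012, -0.215]
contact_force: [1.2, 0.3, 0.2]
gripper_width: 0.3
```

Run:
```python
from h import *
st(); grab('wrist','w1'); st()
im=cv2.imread('pics/w1.png'); cv2.imwrite('pics/w1b.png',cv2.resize(im,(800,600)))
```

```text
t 1.5 pos [561.8 112.  273.8] F [1.2 0.3 0.2] w 0.3 j [ 0.24  0.24  0.   -0.44 -1.2   1.34]
t 1.55 pos [561.7 111.9 273. ] F [ 0.7  0.5 -0.1] w -0.0 j [ 0.25  0.24  0.   -0.44 -1.2   1.34]
```

View pics/w1b.png

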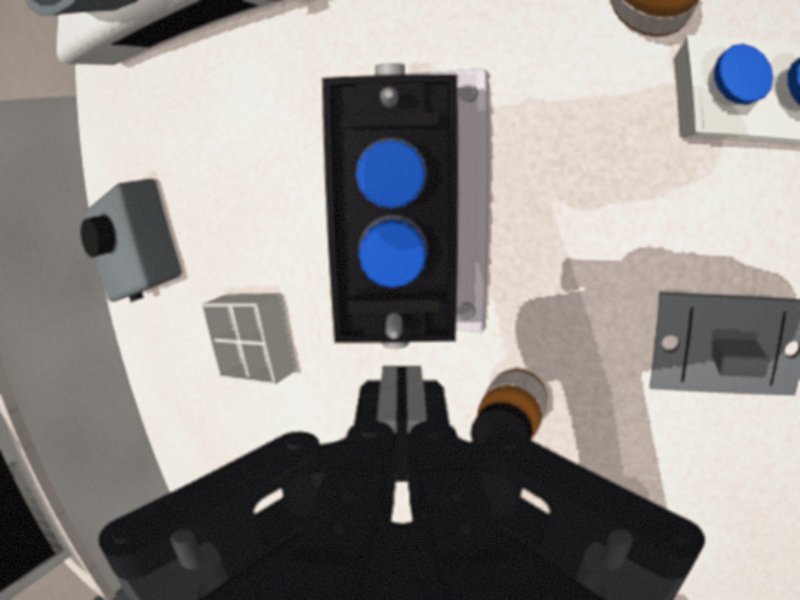

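The wrist view shows the carrier upright, with caps at about (391,173) and (393,252) and pin tips at about (388,96) and (394,320) in the 800-pixel-wide image. Next I fit its pose from these.

```bash
cat >> h.py <<'E'
def wf(): p=arm.camera_params('wrist'); return 210/np.tan(np.radians(p['fov_y']/2)),p
def wray(u,v):
    f,p=wf(); x=(np.asarray(u)-p['cx'])/f; y=(np.asarray(v)-p['cy'])/f; th=np.hypot(x,y); s=np.where(th>1e-9,np.sin(th)/np.maximum(th,1e-9),1)
    return np.stack([x*s,y*s,np.cos(th)],-1)
def T_wc(z):
    f,p=wf(); T=np.eye(4); T[:3,:3]=R.from_quat(z['q']).as_matrix(); T[:3,3]=z['pos']; return T@np.array(p['T_tool_cam'])
def wpts(z):
    v,u=np.mgrid[:420,:560]; r=wray(u,v); X=r/r[...,2:]*z['d'][...,None]; T=T_wc(z); return X@T[:3,:3].T+T[:3,3]
def wproj(P,z):
    f,p=wf(); T=np.linalg.inv(T_wc(z)); c=np.asarray(P)@T[:3,:3].T+T[:3,3]; h=np.hypot(c[...,0],c[...,1]); th=np.arctan2(h,c[...,2]); k=np.where(h>1e-9,th/np.maximum(h,1e-9),0)*f
    return np.stack([p['cx']+c[...,0]*k,p['cy']+c[...,1]*k],-1)
E
python3 - <<'E'
from h import *
z=np.load('w1.npz'); im=z['im'].astype(int); W=wpts(z)
v,u=np.mgrid[:420,:560]; T=T_wc(z)
blue=(im[...,2]>im[...,0]+50)&(u>230)&(u<320)&(v>80)&(v<215)
n,l,s,c=cv2.connectedComponentsWithStats(blue.astype(np.uint8)); print(s,c)
for i in range(1,n):
    if s[i,4]<100: continue
    q=W[l==i]; 
    for _ in range(6):
        m=q.mean(0); nn=np.linalg.svd(q-m)[2][2]; nn*=np.sign(nn[2]); r=(q-m)@nn; q=q[abs(r)<max(2.5*r.std(),.5)]
    print(m,nn,len(q),r.std(),'tilt',np.degrees(np.arccos(nn[2])),'az',np.degrees(np.arctan2(nn[1],nn[0])))
im=z['im'][40:250,215:350]; cv2.imwrite('pics/w1c.png',cv2.convertScaleAbs(cv2.resize(im,None,fx=2.8*1.0,fy=2.8,interpolation=cv2.INTER_CUBIC),alpha=1.5)[:,:,::-1])
E
```

```text
[[     0      0    560    420 231558]
 [   248     97     50     50   1849]
 [   250    153     49     49   1793]] [[279.59225766 210.45182632]
 [272.97998918 121.44510546]
 [274.30897936 177.38092582]]
[636.52579096 191.29419276 102.4976857 ] [-0.66972875  0.65944305  0.34146489] 1849 12.481245857659523 tilt 70.03385185992836 az 135.44337039754782
[577.21267245 197.53306079 102.72297925] [-0.03830218 -0.41630762  0.9084167 ] 1572 0.7425859864837809 tilt 24.71253946992025 az -95.25667124466267
```

View pics/w1c.png

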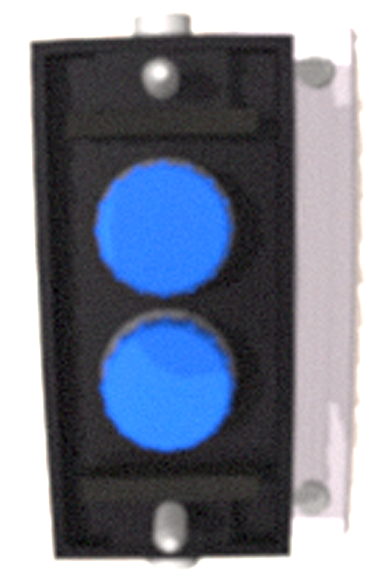

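Run:
```python
from h import *
from scipy.optimize import least_squares
z=np.load('w1.npz'); 
def loc(hl,hr):
    # carrier frame pts: cap_left (y=+30) is near robot (bottom), pins, rim corners
    return np.array([[0,30,hl],[0,-30,hr],[0,86,25],[0,-86,25],[50,-105,-4],[-50,-105,-4],[-50,105,-4],[50,105,-4]])
obs=np.array([[274.3,177.4],[273,121.4],[276.4,232.9],[272.5,67.9],[226.4,55],[319.3,52.9],[318.6,238.6],[234.6,239.3]])
wt=np.array([1,1,1,1,.7,.7,.7,.7])[:,None]
def res(p,free=False):
    C=carrierR(p[2]); P=loc(p[3],p[4])@C.T+[p[0],p[1],p[5] if free else 95]
    r=((wproj(P,z)-obs)*wt).ravel(); return np.r_[r,.3*(p[3]-8),.3*(p[4]-8)]
for fr in (0,1):
    o=least_squares(lambda p:res(p,fr),[605,202,np.radians(174),8,8,95]); print(o.x[:2],np.degrees(o.x[2]),o.x[3:]); print(o.fun[:16].reshape(-1,2).round(2).tolist())
# depth of cap tops
W=wpts(z)
for (u,v) in [(273,121),(274,185)]:
    q=W[v-8:v+9,u-8:u+9].reshape(-1,3); print(np.median(q,0))
```

```text
[606.50306366 197.32885077] 174.1776525122186 [ 5.75315851  7.88600021 95.        ]
[[0.4, 1.03], [0.48, 0.47], [-0.8, 1.39], [-0.44, -2.2], [-0.99, -0.74], [0.6, -0.81], [0.4, 0.36], [-0.72, 0.78]]
[606.16657559 199.82208763] 174.23795589262426 [ 6.78995994  7.77045683 89.64668583]
[[0.55, 0.59], [0.62, 0.77], [-0.61, -0.18], [-0.32, -0.87], [-0.38, 0.26], [0.1, 0.16], [0.09, -0.7], [-0.15, -0.23]]
[636.74783574 191.50155631 101.76479297]
[569.84000435 198.27010891 102.9058973 ]
```

```bash
cat >> h.py <<'E'
AZ=np.radians(174.2); C=carrierR(AZ); SEAT=np.array([606.5,198.5,95]); RT=toolR_carrier(AZ)
def cpos(): 
    s=arm.read_state(); t=C.T@(np.array(s['position'])-SEAT); f=C.T@np.array(s['contact_force'])
    rv=(R.from_matrix(RT).inv()*R.from_quat(s['ee_rot'])).as_rotvec(); print('t',round(s['clock'],2),'carrier-frame TCP',t.round(1),'F',f.round(1),'rot err deg',np.degrees(rv).round(2),'w',round(s['gripper_width'],1)); return t
E
python3 - <<'E'
from h import *
z=np.load('w1.npz'); print(wproj(z['pos'],z))
cpos(); plan(SEAT+C@[0,-30,35],RT,0)
E
```

```text
[279.98680255 273.56230706]
t 1.55 carrier-frame TCP [ -7.   35.8 199.6] F [ 0.5 -0.6 -0.4] rot err deg [-0.16  0.27  0.94] w -0.0
rows 4 dist 177.4 rot 0.99
[[0,0.0162,-0.0021,0.0412,0.001,-0.001,-0.004],[0,0.0163,-0.0021,0.0412,0.001,-0.001,-0.004],[0,0.0164,-0.0019,0.0412,0.001,-0.001,-0.004],[0,0.0163,-0.0018,0.0412,0.001,-0.001,-0.004]]
```

Request:
{"method": "drive_tool", "body": {
  "moves": [
    [[0,0.016,-0.002,0.041,0.001,-0.001,-0.004],[0,0.016,-0.002,0.041,0.001,-0.001,-0.004],[0,0.016,-0.002,0.041,0.001,-0.001,-0.004],[0,0.016,-0.002,0.041,0.001,-0.001,-0.004],[0,0,0,0,0,0,0]]
  ]
}}

```text
clock: 2.05
position: [634.3, 187.1, 123.8]
ee_rot: [0.975, -0.044, 0.012, -0.216]
contact_force: [-1.3, -0.2, -1.3]
gripper_width: 0.1
```

Run:
```python
from h import *
cpos(); plan(SEAT+C@[0,-30,12],RT,0); grab('wrist','w2')
```

```text
t 2.05 carrier-frame TCP [  4.5 -28.8  29.7] F [-0.8  1.3 -1. ] rot err deg [ 0.05  0.03 -0.62] w 0.1
rows 1 dist 18.3 rot 0.63
[[0,0.0012,0.0045,0.0177,-0.001,-0.0,0.011]]
```

View pics/w2.png

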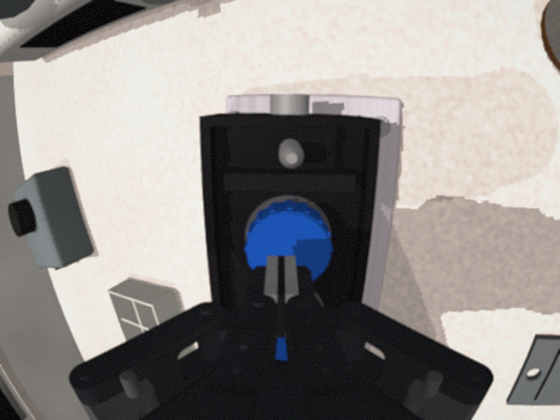

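The fingers are over the right cap (centre about (288,240)) and about 4 mm off in x, which agrees with the estimate. I now press it.

Request:
{"method": "drive_tool", "body": {
  "moves": [
    [[0,0.001,0.0045,0.015,0,0,0.01],[0,0,0,0.004,0,0,0],[0,0,0,0.004,0,0,0],[0,0,0,0.004,0,0,0]]
  ]
}}

```text
clock: 2.5
position: [637.4, 195.4, 105.0]
ee_rot: [0.975, -0.046, 0.017, -0.218]
contact_force: [0.3, -0.3, -0.9]
gripper_width: 0.4
```

```bash
python3 -c "
from h import *
cpos()"
```

```text
t 2.5 carrier-frame TCP [  4.3 -31.    9. ] F [-0.6 -0.3 -0.8] rot err deg [ 0.21  0.57 -0.56] w 0.4
```

Request:
{"method": "drive_tool", "body": {
  "moves": [
    [[0,0,0.004,0.004,0,0,0.008],[0,0,0,0.005,0,0,0],[0,0,0,0.005,0,0,0]]
  ]
}}

```text
clock: 2.8
position: [638.4, 196.5, 96.0]
ee_rot: [0.975, -0.048, 0.019, -0.218]
contact_force: [-3.1, -2.4, 6.1]
gripper_width: 0.2
```

```bash
python3 -c "
from h import *
cpos()"
```

```text
t 2.8 carrier-frame TCP [  1.6 -32.    0.4] F [0.1 2.8 6.6] rot err deg [ 0.3   0.81 -0.3 ] w 0.2
```

Contact at about 7 N, so the cap is moving. I continue.

Request:
{"method": "drive_tool", "body": {
  "moves": [
    [[0,0,0,0.004,0,0,0],[0,0,0,0.004,0,0,0]]
  ]
}}

```text
clock: 3.0
position: [638.6, 198.3, 92.2]
ee_rot: [0.975, -0.048, 0.019, -0.218]
contact_force: [-3.1, -3.2, 6.0]
gripper_width: 0.3
```

```bash
python3 -c "
from h import *
cpos()"
```

```text
t 3.0 carrier-frame TCP [  1.6 -32.   -3.8] F [-0.6  2.8  6.9] rot err deg [ 0.31  0.86 -0.39] w 0.3
```

Request:
{"method": "drive_tool", "body": {
  "moves": [
    [[0,0,0,0.004,0,0,0],[0,0,0,0.004,0,0,0]]
  ]
}}

```text
clock: 3.2
position: [638.6, 198.4, 92.0]
ee_rot: [0.975, -0.045, 0.02, -0.218]
contact_force: [-6.8, -6.6, 14.5]
gripper_width: -0.4
```

```bash
python3 -c "
from h import *
cpos()"
```

```text
t 3.2 carrier-frame TCP [  1.6 -32.   -4. ] F [-0.5  6.1 16.2] rot err deg [ 0.25  0.88 -0.67] w -0.4
```

Request:
{"method": "drive_tool", "body": {
  "moves": [
    [[0,0,0,0.006,0,0,0],[0,0,0,0.006,0,0,0]]
  ]
}}

```text
clock: 3.4
position: [638.7, 198.4, 91.9]
ee_rot: [0.975, -0.042, 0.021, -0.217]
contact_force: [-10.3, -9.9, 22.2]
gripper_width: 0.2
```

```bash
python3 -c "
from h import *
cpos()"
```

```text
t 3.4 carrier-frame TCP [  1.6 -32.1  -4.1] F [-0.5  9.3 24.7] rot err deg [ 0.15  0.9  -1.09] w 0.2
```

Right cap is home: it holds at -4.1 mm against 25 N. Now I retract and go to the left cap.

Request:
{"method": "drive_tool", "body": {
  "moves": [
    [[0,0,0,-0.015,0,0,0],[0,0,0,-0.015,0,0,0],[0,-0.03,0,0,0,0,0.005],[0,-0.03,0,0,0,0,0.005]]
  ]
}}

```text
clock: 3.8
position: [580.1, 188.3, 123.0]
ee_rot: [0.974, -0.048, 0.025, -0.218]
contact_force: [-0.3, 0.7, -0.6]
gripper_width: -0.0
```

```bash
python3 -c "
from h import *
cpos(); plan(SEAT+C@[0,30,15],RT,0)"
```

```text
t 3.8 carrier-frame TCP [ 0.2 25.3 30.8] F [ 0.4  0.3 -0.9] rot err deg [ 0.3   1.48 -0.46] w -0.0
rows 1 dist 16.5 rot 1.58
[[0,-0.0051,0.0003,0.0157,-0.005,-0.026,0.008]]
```

Request:
{"method": "drive_tool", "body": {
  "moves": [
    [[0,-0.005,0,0.016,-0.005,-0.026,0.008],[0,0,0,0.005,0,0,0],[0,0,0,0.005,0,0,0],[0,0,0,0.005,0,0,0]]
  ]
}}

```text
clock: 4.2
position: [575.4, 201.8, 97.3]
ee_rot: [0.975, -0.049, 0.011, -0.217]
contact_force: [-4.9, -3.0, 6.0]
gripper_width: -0.2
```

```bash
python3 -c "
from h import *
cpos()"
```

```text
t 4.2 carrier-frame TCP [ 1.1 31.3  2.1] F [-0.6  4.6  6.9] rot err deg [ 0.09  0.   -0.1 ] w -0.2
```

Request:
{"method": "drive_tool", "body": {
  "moves": [
    [[0,0,0,0.005,0,0,0],[0,0,0,0.005,0,0,0],[0,0,0,0.005,0,0,0]]
  ]
}}

```text
clock: 4.5
position: [575.7, 204.5, 91.6]
ee_rot: [0.976, -0.043, 0.009, -0.215]
contact_force: [-15.9, -14.8, 34.9]
gripper_width: -0.5
```

```bash
python3 -c "
from h import *
cpos()"
```

```text
t 4.5 carrier-frame TCP [ 1.1 31.2 -4.3] F [-0.  14.4 38.6] rot err deg [-0.11 -0.42 -0.65] w -0.5
```

Left cap is home too: it holds at -4.3 mm against 39 N. I retract and move to the long lid.

```bash
cat >> h.py <<'E'
def downR(azy):
    y=np.array([np.cos(azy),np.sin(azy),0]); z=np.array([0,0,-1.]); return np.stack([np.cross(y,z),y,z],1)
E
python3 - <<'E'
from h import *
p=arm.camera_params('top'); f=210/np.tan(np.radians(p['fov_y']/2)); T=np.array(p['world_from_camera'])
P=[]
for u,v in [(345.,203.),(397.6,199.2)]:
    r=T[:3,:3]@np.array([(u-p['cx'])/f,(v-p['cy'])/f,1]); P.append(T[:3,3]+r*(8-T[2,3])/r[2])
P=np.array(P); print(P,P.mean(0),np.linalg.norm(P[1]-P[0]),np.degrees(np.arctan2(*(P[0]-P[1])[[1,0]])))
cpos()
E
```

```text
[[ 573.62948506 -251.95163024    8.        ]
 [ 585.598162   -421.4543664     8.        ]] [ 579.61382353 -336.70299832    8.        ] 169.92476803632758 94.03898130938903
t 4.5 carrier-frame TCP [ 1.1 31.2 -4.3] F [-0.  14.4 38.6] rot err deg [-0.11 -0.42 -0.65] w -0.5
```

Request:
{"method": "drive_tool", "body": {
  "moves": [
    [[0,0,0,-0.03,0,0,0],[0,0,0,-0.045,0,0,0],[0,0,0,-0.045,0,0,0],[0,0,0,-0.045,0,0,0]]
  ]
}}

```text
clock: 4.9
position: [570.2, 133.3, 239.8]
ee_rot: [0.976, -0.044, 0.003, -0.213]
contact_force: [1.2, -0.5, -0.3]
gripper_width: -0.1
```

Run:
```python
from h import *
cpos();st()
plan([555,-334,230],downR(np.radians(-176)),1)
```

```text
t 4.9 carrier-frame TCP [ -0.9  29.6 160.2] F [-0.4 -1.3 -0.1] rot err deg [-0.41 -1.   -0.43] w -0.1
t 4.9 pos [570.2 133.3 239.8] F [ 1.2 -0.5 -0.3] w -0.1 j [ 0.28  0.29 -0.01 -0.44 -1.16  1.36]
rows 11 dist 467.6 rot 83.89
[[1,0.0023,0.0389,-0.0169,-0.031,0.028,0.126],[1,0.0077,0.0389,-0.0155,-0.031,0.028,0.126],[1,0.013,0.0379,-0.0141,-0.031,0.028,0.126],[1,0.018,0.0365,-0.0124,-0.031,0.028,0.126],[1,0.0228,0.0342,-0.0108,-0.031,0.028,0.126],[1,0.0272,0.0313,-0.0091,-0.031,0.028,0.126],[1,0.0312,0.028,-0.0073,-0.031,0.028,0.126],[1,0.0347,0.024,-0.0056,-0.031,0.028,0.126],[1,0.0375,0.0195,-0.0039,-0.031,0.028,0.126],[1,0.0398,0.0148,-0.0023,-0.031,0.028,0.126],[1,0.0414,0.0098,-0.0008,-0.031,0.028,0.126]]
```

Request:
{"method": "drive_tool", "body": {
  "moves": [
    [[1,0.002,0.039,-0.017,-0.031,0.028,0.126],[1,0.008,0.039,-0.0155,-0.031,0.028,0.126],[1,0.013,0.038,-0.014,-0.031,0.028,0.126],[1,0.018,0.0365,-0.0125,-0.031,0.028,0.126],[1,0.023,0.034,-0.011,-0.031,0.028,0.126],[1,0.027,0.031,-0.009,-0.031,0.028,0.126],[1,0.031,0.028,-0.007,-0.031,0.028,0.126],[1,0.035,0.024,-0.0055,-0.031,0.028,0.126],[1,0.0375,0.0195,-0.004,-0.031,0.028,0.126],[1,0.04,0.015,-0.002,-0.031,0.028,0.126],[1,0.0415,0.01,-0.001,-0.031,0.028,0.126]]
  ]
}}

```text
clock: 6.0
position: [554.5, -353.8, 239.1]
ee_rot: [0.713, -0.702, 0.007, -0.003]
contact_force: [0.6, -0.5, 0.4]
gripper_width: 85.5
```

Run:
```python
from h import *
st()
plan([570,-300,200],downR(np.radians(-176)),1)
```

```text
t 6.0 pos [ 554.5 -353.8  239.1] F [ 0.6 -0.5  0.4] w 85.5 j [-0.32  0.43  0.1   0.   -1.22  0.34]
rows 2 dist 68.3 rot 3.21
[[1,-0.0269,-0.0079,0.0195,-0.006,-0.003,-0.027],[1,-0.0266,-0.0088,0.0195,-0.006,-0.003,-0.027]]
```

Request:
{"method": "drive_tool", "body": {
  "moves": [
    [[1,-0.027,-0.008,0.0195,-0.006,-0.003,-0.027],[1,-0.0265,-0.009,0.0195,-0.006,-0.003,-0.027],[1,0,0,0,0,0,0]]
  ]
}}

```text
clock: 6.3
position: [571.5, -307.5, 195.2]
ee_rot: [0.727, -0.686, 0.0, 0.001]
contact_force: [-0.5, 0.0, -0.5]
gripper_width: 85.5
```

Run:
```python
from h import *
st(); grab('wrist','w3')
im=cv2.imread('pics/w3.png'); cv2.imwrite('pics/w3b.png',cv2.resize(im,(800,600)))
```

```text
t 6.3 pos [ 571.5 -307.5  195.2] F [-0.5  0.  -0.5] w 85.5 j [-0.24  0.45  0.02  0.   -1.14  0.3 ]
```

View pics/w3b.png

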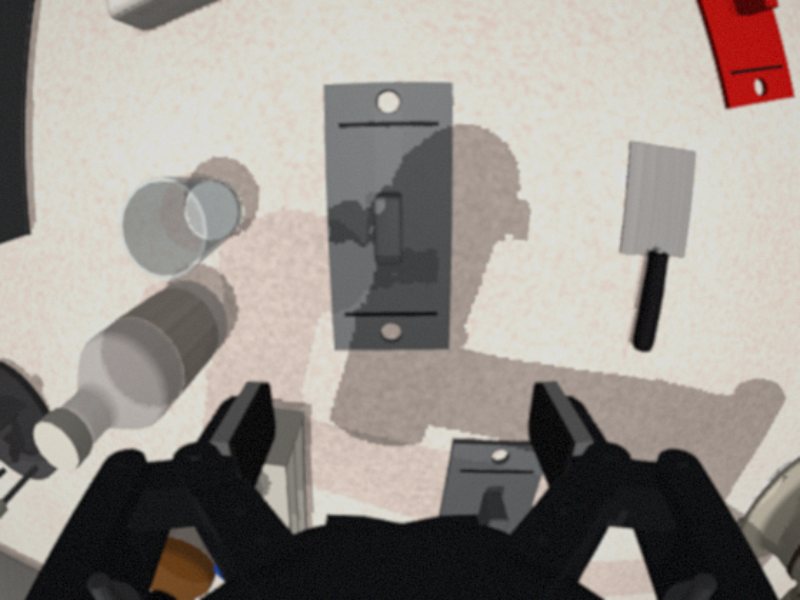

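The wrist view shows the long lid with holes at (388,101) and (391,331) in the 800-pixel-wide image and the handle at (389,227). The shorter lid lies below and the red one is at top right.

Run:
```python
from h import *
z=np.load('w3.npz'); T=T_wc(z)
P=[]
for u,v in [(388,101),(391,331)]:
    r=T[:3,:3]@wray(u*.7,v*.7); P.append(T[:3,3]+r*(8-T[2,3])/r[2])
P=np.array(P); m=P.mean(0); d=P[1]-P[0]; print(P.round(1),m.round(1),np.linalg.norm(d),np.degrees(np.arctan2(d[1],d[0])))
W=wpts(z); w=W[125:190,255:290]; h=w[(w[...,2]>44)]; print('handle',len(h),h.mean(0),cv2.minAreaRect(h[:,:2].astype(np.float32)),h[:,2].mean())
w=W[65:240,230:315]; q=w[(w[...,2]>3)&(w[...,2]<12)]; print(cv2.minAreaRect(q[:,:2].astype(np.float32)),np.median(q[:,2]))
print('bench z',np.median(W[10:50,300:450,2]))
```

```text
[[ 588.6 -423.6    8. ]
 [ 577.4 -253.6    8. ]] [ 583.  -338.6    8. ] 170.3735340779411 93.76540073985684
handle 921 [ 583.4894401  -338.90677641   51.50390408] ((584.5420532226562, -351.77484130859375), (17.43140983581543, 70.58232116699219), 2.8429360389709473) 51.50390407754246
((583.62646484375, -337.3968200683594), (89.5247802734375, 187.60804748535156), 4.064934253692627) 8.30763925043999
bench z 0.39978809256874115
```

Run:
```python
from h import *
plan([583,-338.6,70],downR(np.radians(-176.2)),1,n=5)
```

```text
rows 5 dist 130.6 rot 0.55
[[1,0.006,-0.0019,0.0254,-0.0,-0.001,-0.002],[1,0.006,-0.0019,0.0253,-0.0,-0.001,-0.002],[1,0.006,-0.0018,0.0254,-0.0,-0.001,-0.002],[1,0.0061,-0.0019,0.0253,-0.0,-0.001,-0.002],[1,0.0061,-0.0018,0.0253,-0.0,-0.001,-0.002]]
```

Request:
{"method": "drive_tool", "body": {
  "moves": [
    [[1,0.006,-0.002,0.025,0,-0.001,-0.002],[1,0.006,-0.002,0.025,0,-0.001,-0.002],[1,0.006,-0.002,0.025,0,-0.001,-0.002],[1,0.006,-0.002,0.025,0,-0.001,-0.002],[1,0.006,-0.002,0.025,0,-0.001,-0.002]]
  ]
}}

```text
clock: 6.85
position: [592.5, -345.1, 77.2]
ee_rot: [0.731, -0.682, 0.01, -0.004]
contact_force: [0.8, -0.2, 0.2]
gripper_width: 85.3
```

Run:
```python
from h import *
st();plan([583,-338.6,17],downR(np.radians(-176.2)),1,n=4);grab('wrist','w4')
```

```text
t 6.85 pos [ 592.5 -345.1   77.2] F [ 0.8 -0.2  0.2] w 85.3 j [-0.29  0.6  -0.03  0.   -0.91  0.36]
rows 4 dist 61.3 rot 1.2
[[1,-0.0019,0.0025,0.015,-0.005,-0.002,0.001],[1,-0.0019,0.0025,0.015,-0.005,-0.002,0.001],[1,-0.0019,0.0024,0.015,-0.005,-0.002,0.001],[1,-0.0018,0.0023,0.015,-0.005,-0.002,0.001]]
```

View pics/w4.png

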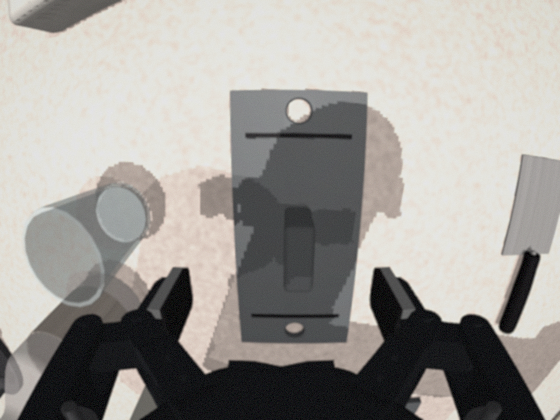

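Request:
{"method": "drive_tool", "body": {
  "moves": [
    [[1,-0.004,0.006,0.008,-0.012,-0.004,0.002],[1,-0.003,0.004,0.008,-0.008,-0.004,0.002],[1,0,0,0,0,0,0]]
  ]
}}

```text
clock: 7.2
position: [579.6, -339.6, 55.6]
ee_rot: [0.729, -0.685, -0.004, 0.002]
contact_force: [-0.8, 0.5, 0.5]
gripper_width: 85.4
```

Run:
```python
from h import *
st();plan([583,-338.6,17],downR(np.radians(-176.2)),1,n=4)
```

```text
t 7.2 pos [ 579.6 -339.6   55.6] F [-0.8  0.5  0.5] w 85.4 j [-0.29  0.62 -0.06  0.   -0.9   0.35]
rows 4 dist 38.8 rot 0.61
[[1,-0.0002,-0.0009,0.0096,0.002,0.001,-0.001],[1,-0.0002,-0.001,0.0097,0.002,0.001,-0.001],[1,-0.0002,-0.0009,0.0097,0.002,0.001,-0.001],[1,-0.0002,-0.0009,0.0096,0.002,0.001,-0.001]]
```

Request:
{"method": "drive_tool", "body": {
  "moves": [
    [[1,0,-0.0015,0.01,0.004,0.002,-0.001],[1,0,-0.001,0.01,0.002,0.001,-0.001],[1,0,0,0.01,0,0,0],[1,0,0,0,0,0,0]]
  ]
}}

```text
clock: 7.6
position: [584.0, -339.4, 26.7]
ee_rot: [0.73, -0.684, 0.002, 0.0]
contact_force: [-0.0, -0.3, 0.7]
gripper_width: 85.1
```

Run:
```python
from h import *
st();plan([583,-338.6,17],downR(np.radians(-176.2)),1,n=1)
```

```text
t 7.6 pos [ 584.  -339.4   26.7] F [-0.  -0.3  0.7] w 85.1 j [-0.29  0.65 -0.09  0.   -0.83  0.35]
rows 1 dist 9.8 rot 0.26
[[1,-0.0009,0.001,0.0097,-0.003,-0.003,-0.001]]
```

Now the last 9 mm down, then I close on the handle.

Request:
{"method": "drive_tool", "body": {
  "moves": [
    [[1,-0.001,0.001,0.009,-0.003,-0.003,-0.001],[1,0,0,0,0,0,0],[0,0,0,0,0,0,0],[0,0,0,0,0,0,0],[0,0,0,0,0,0,0],[0,0,0,0,0,0,0],[0,0,0,0,0,0,0]]
  ]
}}

```text
clock: 8.3
position: [583.8, -338.8, 18.1]
ee_rot: [0.73, -0.683, 0.001, 0.0]
contact_force: [0.8, -0.1, -2.0]
gripper_width: 17.3
```

Run:
```python
from h import *
st();grab('wrist','w5')
```

```text
t 8.3 pos [ 583.8 -338.8   18.1] F [ 0.8 -0.1 -2. ] w 17.3 j [-0.29  0.66 -0.09  0.   -0.81  0.35]
```

View pics/w5.png

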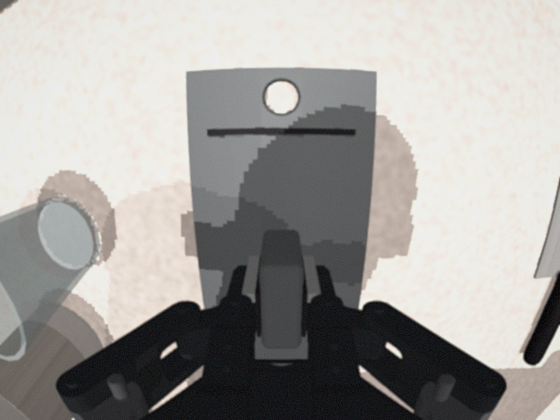

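Run:
```python
from h import *
z=np.load('w5.npz'); im=z['im']
g=im[75:120,255:310].max(2); m=(g>170).astype(np.uint8); n,l,s,c=cv2.connectedComponentsWithStats(m); i=1+np.argmax(s[1:,4]); print(s[i],c[i]+[255,75])
u,v=c[i]+[255,75]
_,p=wf(); T=np.array(p['T_tool_cam']); 
for zt in (18.1,10.1): r=T[:3,:3]@wray(u,v); print('hole tool',T[:3,3]+r*(zt-T[2,3])/r[2])
W=wpts(z); print('plate z',np.median(W[80:120,210:255,2]),np.median(W[150:200,210:240,2]))
print(R.from_quat(z['q']).as_matrix().round(3))
```

```text
[ 10   6  33  33 830] [281.19156627  96.94096386]
hole tool [84.93548304 -1.15875741 18.1       ]
hole tool [84.70901356 -1.16182111 10.1       ]
plate z 8.710716735642038 8.631626545132988
[[ 0.067 -0.998  0.001]
 [-0.998 -0.067 -0.001]
 [ 0.001 -0.001 -1.   ]]
```

Run:
```python
from h import *
for i in range(3):
    p=arm.camera_params('wrist'); print(p['cx'],p['cy'],p['fov_y'],p['T_tool_cam'][:3].round(4).tolist())
```

```text
280.8257102900441 208.45017610543053 65.70646984690485 [[-0.0001, -0.9509, -0.3094, 80.3761], [1.0, 0.0001, -0.0007, -1.2204], [0.0007, -0.3094, 0.9509, -142.959]]
280.8257102900441 208.45017610543053 65.70646984690485 [[-0.0001, -0.9509, -0.3094, 80.3761], [1.0, 0.0001, -0.0007, -1.2204], [0.0007, -0.3094, 0.9509, -142.959]]
280.8257102900441 208.45017610543053 65.70646984690485 [[-0.0001, -0.9509, -0.3094, 80.3761], [1.0, 0.0001, -0.0007, -1.2204], [0.0007, -0.3094, 0.9509, -142.959]]
```

Request:
{"method": "drive_tool", "body": {
  "moves": [
    [[0,0,0,-0.02,0,0,0],[0,0,0,-0.03,0,0,0],[0,0,0,-0.045,0,0,0],[0,0,0,-0.045,0,0,0],[0,0,0,-0.045,0,0,0],[0,0,0,-0.045,0,0,0],[0,0,0,-0.03,0,0,0]]
  ]
}}

```text
clock: 9.05
position: [579.1, -336.4, 274.5]
ee_rot: [0.729, -0.684, -0.011, 0.003]
contact_force: [0.7, -0.0, -2.1]
gripper_width: 17.2
```

Run:
```python
from h import *
st(); plan(SEAT+C@[0,0,160],RT,0,n=14)
```

```text
t 9.05 pos [ 579.1 -336.4  274.5] F [ 0.7 -0.  -2.1] w 17.2 j [-0.29  0.45  0.22 -0.   -1.36  0.35]
rows 14 dist 469.4 rot 83.86
[[0,-0.0332,-0.0036,0.0028,0.026,-0.02,-0.099],[0,-0.0326,-0.0069,0.0036,0.026,-0.02,-0.099],[0,-0.0318,-0.0099,0.0045,0.026,-0.02,-0.099],[0,-0.0305,-0.0128,0.0053,0.026,-0.02,-0.099],[0,-0.0289,-0.0156,0.0064,0.026,-0.02,-0.099],[0,-0.0272,-0.0183,0.0073,0.026,-0.02,-0.099],[0,-0.025,-0.0206,0.0084,0.026,-0.02,-0.099],[0,-0.0228,-0.0228,0.0094,0.026,-0.02,-0.099],[0,-0.0202,-0.0246,0.0105,0.026,-0.02,-0.099],[0,-0.0174,-0.0262,0.0115,0.026,-0.02,-0.099],[0,-0.0146,-0.0275,0.0125,0.026,-0.02,-0.099],[0,-0.0115,-0.0285,0.0135,0.026,-0.02,-0.099],[0,-0.0084,-0.029,0.0145,0.026,-0.02,-0.099],[0,-0.0052,-0.0294,0.0153,0.026,-0.02,-0.099]]
```

Request:
{"method": "drive_tool", "body": {
  "moves": [
    [[0,-0.033,-0.0035,0.003,0.026,-0.02,-0.099],[0,-0.0325,-0.007,0.0035,0.026,-0.02,-0.099],[0,-0.032,-0.01,0.0045,0.026,-0.02,-0.099],[0,-0.0305,-0.013,0.0055,0.026,-0.02,-0.099],[0,-0.029,-0.0155,0.0065,0.026,-0.02,-0.099],[0,-0.027,-0.018,0.0075,0.026,-0.02,-0.099],[0,-0.025,-0.0205,0.0085,0.026,-0.02,-0.099],[0,-0.023,-0.023,0.0095,0.026,-0.02,-0.099],[0,-0.02,-0.0245,0.0105,0.026,-0.02,-0.099],[0,-0.0175,-0.026,0.0115,0.026,-0.02,-0.099],[0,-0.0145,-0.0275,0.0125,0.026,-0.02,-0.099],[0,-0.0115,-0.0285,0.0135,0.026,-0.02,-0.099],[0,-0.0085,-0.029,0.0145,0.026,-0.02,-0.099],[0,-0.005,-0.0295,0.015,0.026,-0.02,-0.099],[0,0,0,0,0,0,0]]
  ]
}}

```text
clock: 10.55
position: [583.2, 149.1, 237.6]
ee_rot: [0.975, -0.024, 0.009, -0.221]
contact_force: [-0.6, -0.7, -1.7]
gripper_width: 17.4
```

Run:
```python
from h import *
cpos(); plan(SEAT+C@[0,0,100],RT,0,n=4)
```

```text
t 10.55 carrier-frame TCP [ 13.6  18.2 151. ] F [-1.4  0.5 -1.2] rot err deg [ 0.54 -0.93 -2.79] w 17.4
rows 4 dist 55.8 rot 2.99
[[0,0.0046,0.0037,0.0126,-0.002,0.004,0.012],[0,0.0045,0.0037,0.0127,-0.002,0.004,0.012],[0,0.0046,0.0036,0.0127,-0.002,0.004,0.012],[0,0.0045,0.0035,0.0127,-0.002,0.004,0.012]]
```

Request:
{"method": "drive_tool", "body": {
  "moves": [
    [[0,0.0045,0.0035,0.0125,-0.002,0.004,0.012],[0,0.0045,0.0035,0.0125,-0.002,0.004,0.012],[0,0.0045,0.0035,0.0125,-0.002,0.004,0.012],[0,0.0045,0.0035,0.0125,-0.002,0.004,0.012],[0,0,0,0,0,0,0]]
  ]
}}

```text
clock: 11.05
position: [601.9, 154.6, 179.1]
ee_rot: [0.975, -0.054, 0.009, -0.215]
contact_force: [-0.6, -0.2, -2.1]
gripper_width: 17.2
```

Run:
```python
from h import *
cpos(); plan(SEAT+C@[0,0,70],RT,0,n=3); grab('wrist','w6')
```

```text
t 11.05 carrier-frame TCP [-4.5  0.1 94.9] F [-1.1  0.6 -1.8] rot err deg [-0.16 -0.14  0.56] w 17.2
rows 3 dist 25.3 rot 0.59
[[0,0.0,-0.0015,0.0083,0.001,0.001,-0.003],[0,0.0001,-0.0015,0.0083,0.001,0.001,-0.003],[0,-0.0,-0.0016,0.0082,0.001,0.001,-0.003]]
```

View pics/w6.png

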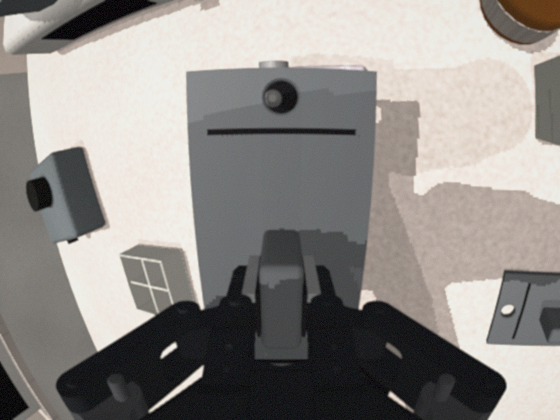

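The pin tip shows through the far hole at (273,97), with the hole centre at (281,97). The offset is lateral by about 5 mm, which matches the state reading.

Request:
{"method": "drive_tool", "body": {
  "moves": [
    [[0,0,-0.002,0.012,0.001,0.001,-0.004],[0,0,-0.002,0.012,0.001,0.001,-0.004],[0,0,-0.001,0.012,0,0,-0.002],[0,0,0,0,0,0,0]]
  ]
}}

```text
clock: 11.5
position: [605.1, 175.3, 148.0]
ee_rot: [0.975, -0.049, 0.013, -0.216]
contact_force: [-1.1, -0.3, -1.7]
gripper_width: 17.1
```

Run:
```python
from h import *
cpos(); plan(SEAT+C@[0,0,52],RT,0,n=1); im,_,_=grab('wrist','w7'); cv2.imwrite('pics/w7b.png',cv2.resize(im[60:140,220:340],None,fx=6,fy=6,interpolation=cv2.INTER_CUBIC)[:,:,::-1]*1)
grab('top','t7'); im=np.load('t7.npz')['im'][130:250,140:260]; cv2.imwrite('pics/t7b.png',cv2.resize(im,None,fx=5,fy=5,interpolation=cv2.INTER_CUBIC)[:,:,::-1])
```

```text
t 11.5 carrier-frame TCP [ 1.4 -0.9 57.8] F [-1.1  1.1 -1.4] rot err deg [ 0.02  0.18 -0.12] w 17.1
rows 1 dist 6.1 rot 0.22
[[0,-0.0009,0.0014,0.0058,-0.0,-0.003,0.002]]
```

View pics/w7b.png

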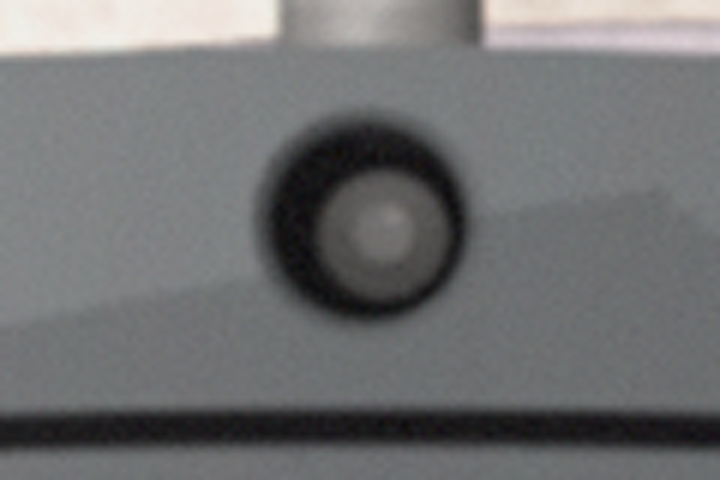

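View pics/t7b.png

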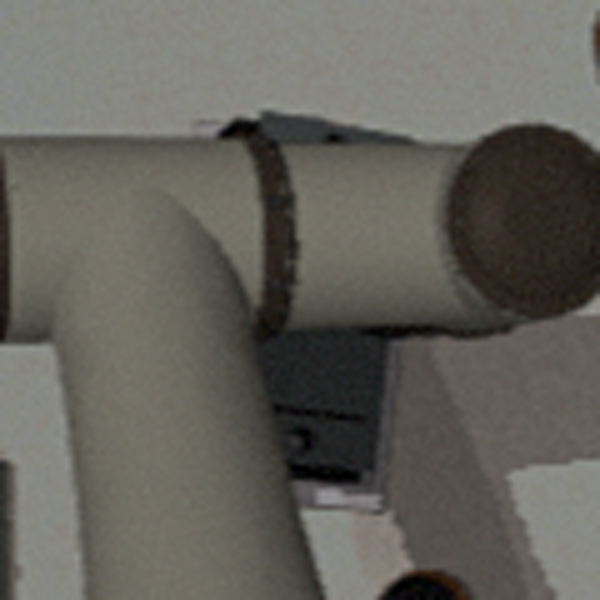

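The pin is 1.7 mm to the right and about 0.6 mm below the hole centre, which again matches the state reading. I correct while descending.

Request:
{"method": "drive_tool", "body": {
  "moves": [
    [[0,-0.0008,0.0014,0.005,0,-0.003,0.002],[0,0,0,0.004,0,0,0],[0,0,0,0,0,0,0]]
  ]
}}

```text
clock: 11.9
position: [606.3, 177.6, 141.9]
ee_rot: [0.975, -0.049, 0.014, -0.217]
contact_force: [-0.8, 0.0, -1.8]
gripper_width: 17.2
```

Run:
```python
from h import *
cpos(); plan(SEAT+C@[0,0,40],RT,0,n=1); im,_,_=grab('wrist','w8'); cv2.imwrite('pics/w8b.png',cv2.resize(im[60:140,220:340],None,fx=6,fy=6,interpolation=cv2.INTER_CUBIC)[:,:,::-1]*1)
cpos()
```

```text
t 11.9 carrier-frame TCP [ 0.9 -1.9 51.3] F [-0.8  0.8 -1.6] rot err deg [ 0.09  0.3  -0.13] w 17.2
rows 1 dist 11.5 rot 0.34
[[0,-0.002,0.001,0.0112,-0.002,-0.005,0.002]]
t 11.95 carrier-frame TCP [ 0.9 -2.  51.5] F [-0.5  1.  -2.2] rot err deg [ 0.09  0.32 -0.14] w 17.1
```

View pics/w8b.png

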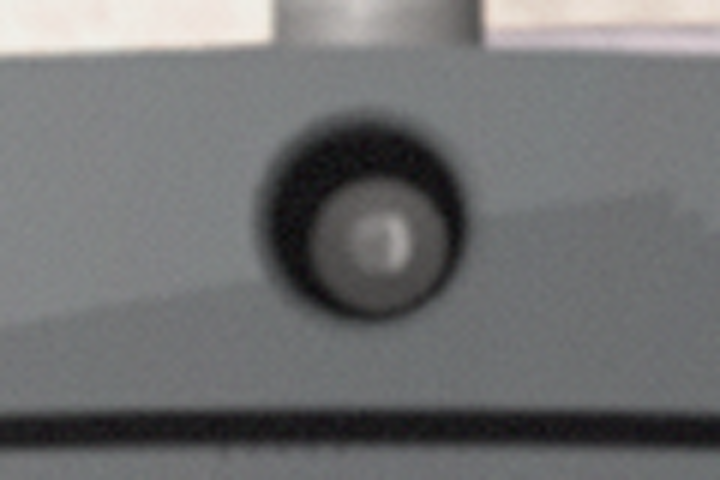

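Request:
{"method": "drive_tool", "body": {
  "moves": [
    [[0,-0.003,0.0015,0,-0.002,-0.006,0.002],[0,0,0,0,0,0,0]]
  ]
}}

```text
clock: 12.15
position: [603.3, 176.2, 141.8]
ee_rot: [0.975, -0.049, 0.011, -0.216]
contact_force: [0.3, -0.4, -2.2]
gripper_width: 17.3
```

Run:
```python
from h import *
cpos(); im,_,_=grab('wrist','w9'); cv2.imwrite('pics/w9b.png',cv2.resize(im[60:140,220:340],None,fx=6,fy=6,interpolation=cv2.INTER_CUBIC)[:,:,::-1]*1)
```

```text
t 12.15 carrier-frame TCP [-0.6  1.  51.9] F [-1.3 -0.4 -1.8] rot err deg [-0.03 -0.02 -0.02] w 17.3
```

View pics/w9b.png

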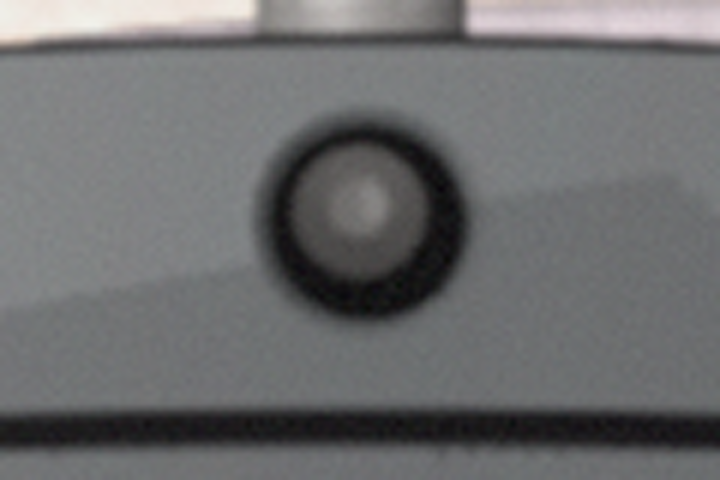

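Request:
{"method": "drive_tool", "body": {
  "moves": [
    [[0,0.0013,-0.0003,0.007,0,0,0],[0,0,0,0.003,0,0,0]]
  ]
}}

```text
clock: 12.4
position: [605.8, 180.7, 133.3]
ee_rot: [0.975, -0.049, 0.012, -0.216]
contact_force: [-0.0, 0.7, -2.6]
gripper_width: 17.2
```

Run:
```python
from h import *
cpos(); plan(SEAT+C@[-.2,-.3,36],RT,0,n=1)
```

```text
t 12.4 carrier-frame TCP [ 0.1 -1.1 42.2] F [-0.5  0.1 -2.7] rot err deg [ 0.02  0.11 -0.05] w 17.2
rows 1 dist 6.2 rot 0.13
[[0,-0.0008,0.0003,0.0062,-0.0,-0.002,0.001]]
```

Request:
{"method": "drive_tool", "body": {
  "moves": [
    [[0,-0.001,0.0003,0.004,0,-0.002,0.001],[0,0,0,0.003,0,0,0]]
  ]
}}

```text
clock: 12.6
position: [605.0, 183.8, 125.8]
ee_rot: [0.975, -0.049, 0.011, -0.216]
contact_force: [-0.1, 0.2, -2.0]
gripper_width: 17.3
```

Run:
```python
from h import *
cpos(); plan(SEAT+C@[-.2,-.3,31],RT,0,n=1); im,_,_=grab('wrist','w10'); cv2.imwrite('pics/w10b.png',cv2.resize(im[60:140,220:340],None,fx=6,fy=6,interpolation=cv2.INTER_CUBIC)[:,:,::-1]*1)
```

```text
t 12.6 carrier-frame TCP [-0.3  0.  34.2] F [-0.7  0.1 -1.9] rot err deg [ 0.01 -0.04  0.02] w 17.3
rows 1 dist 3.2 rot 0.05
[[0,0.0003,-0.0001,0.0032,-0.0,0.001,-0.0]]
```

View pics/w10b.png

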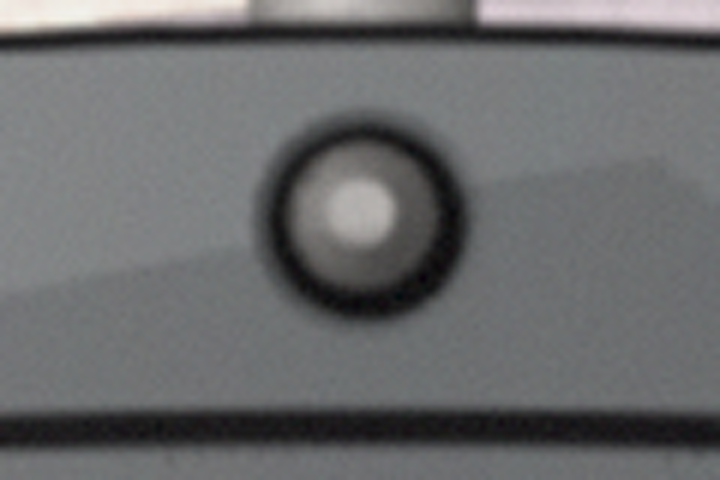

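The pin is in the hole and nearly centred, with no side force. I lower to just above the seals.

Request:
{"method": "drive_tool", "body": {
  "moves": [
    [[0,0.0002,0,0.003,0,0,0],[0,0,0,0.002,0,0,0]]
  ]
}}

```text
clock: 12.85
position: [605.3, 186.3, 120.4]
ee_rot: [0.975, -0.05, 0.01, -0.216]
contact_force: [-0.2, 0.5, -2.5]
gripper_width: 17.0
```

Run:
```python
from h import *
cpos(); plan(SEAT+C@[-.2,-.3,26],RT,0,n=1)
```

```text
t 12.85 carrier-frame TCP [-0.4 -0.1 28.2] F [-0.6  0.3 -2.4] rot err deg [-0.01 -0.08  0.03] w 17.0
rows 1 dist 2.2 rot 0.08
[[0,0.0002,-0.0002,0.0022,0.0,0.001,-0.001]]
```

Request:
{"method": "drive_tool", "body": {
  "moves": [
    [[0,0,0,0.0015,0,0.001,0],[0,0,0,0,0,0,0],[0,0,0,0,0,0,0]]
  ]
}}

```text
clock: 13.15
position: [605.4, 187.1, 118.6]
ee_rot: [0.975, -0.05, 0.011, -0.216]
contact_force: [0.7, 0.1, -1.9]
gripper_width: 17.4
```

Run:
```python
from h import *
cpos(); im,_,_=grab('wrist','w11'); im,_,_=grab('scene','s11'); cv2.imwrite('pics/s11b.png',cv2.resize(im[150:280,290:420],None,fx=4.5,fy=4.5,interpolation=cv2.INTER_CUBIC)[:,:,::-1]*1)
```

```text
t 13.15 carrier-frame TCP [-0.4 -0.  26.2] F [-0.7 -0.7 -1.8] rot err deg [-0.02 -0.03  0.02] w 17.4
```

View pics/s11b.png

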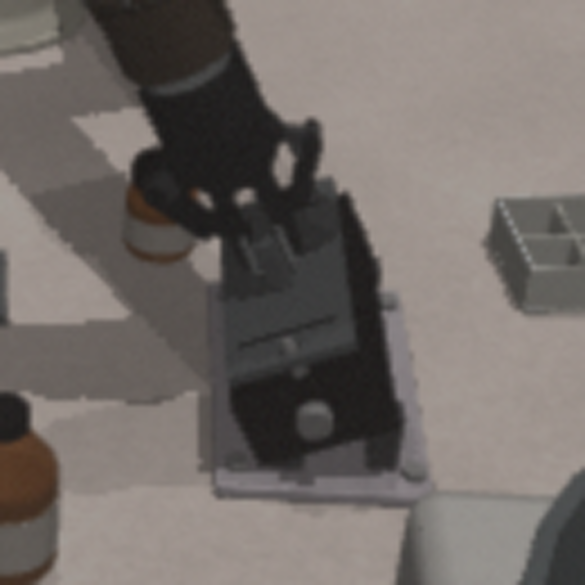

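View pics/w11.png

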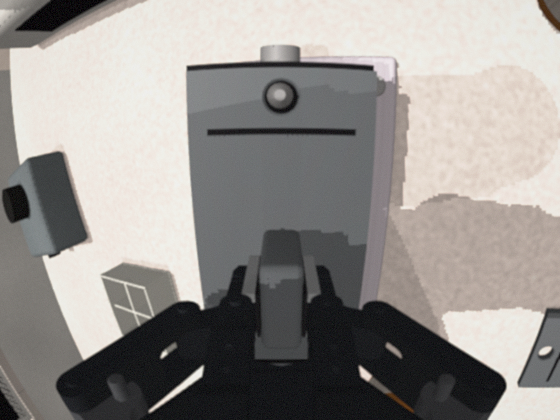

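The far pin stands in its hole, and the near one must be in too: the underside is about 8 mm above the seat with no contact. I press down while still gripping, so that the lid stays level.

Request:
{"method": "drive_tool", "body": {
  "moves": [
    [[0,0,0,0.003,0,0,0],[0,0,0,0.003,0,0,0],[0,0,0,0.003,0,0,0]]
  ]
}}

```text
clock: 13.55
position: [606.0, 188.9, 115.0]
ee_rot: [0.975, -0.048, 0.011, -0.216]
contact_force: [-3.9, -4.7, 8.2]
gripper_width: 17.1
```

Run:
```python
from h import *
cpos()
```

```text
t 13.55 carrier-frame TCP [-0.2 -0.4 22.2] F [-1.1  3.4  9.6] rot err deg [-0.07  0.02 -0.15] w 17.1
```

Request:
{"method": "drive_tool", "body": {
  "moves": [
    [[0,0,0,0.004,0,0,0],[0,0,0,0.004,0,0,0],[0,0,0,0.004,0,0,0]]
  ]
}}

```text
clock: 13.85
position: [606.1, 190.9, 110.9]
ee_rot: [0.975, -0.047, 0.012, -0.215]
contact_force: [-7.8, -8.5, 17.8]
gripper_width: 16.8
```

Run:
```python
from h import *
cpos()
```

```text
t 13.85 carrier-frame TCP [-0.2 -0.4 17.6] F [-0.9  6.9 20.1] rot err deg [-0.12  0.05 -0.26] w 16.8
```

Run:
```python
from h import *
cpos()
```

```text
t 13.85 carrier-frame TCP [-0.2 -0.4 17.6] F [-0.9  6.9 20.1] rot err deg [-0.12  0.05 -0.26] w 16.8
```

Request:
{"method": "drive_tool", "body": {
  "moves": [
    [[0,0,0,0.005,0,0,0],[0,0,0,0.005,0,0,0]]
  ]
}}

```text
clock: 14.05
position: [606.1, 190.9, 110.8]
ee_rot: [0.976, -0.046, 0.012, -0.214]
contact_force: [-8.5, -11.5, 19.6]
gripper_width: 17.2
```

Run:
```python
from h import *
cpos()
```

```text
t 14.05 carrier-frame TCP [-0.2 -0.4 17.5] F [-2.9  7.3 22.9] rot err deg [-0.21  0.07 -0.44] w 17.2
```

The lid stopped at 17.5 mm under 23 N, which is the home height. I let go and back off along the normal.

Request:
{"method": "drive_tool", "body": {
  "moves": [
    [[1,0,0,0,0,0,0],[1,0,0,0,0,0,0],[1,0,0,0,0,0,0],[1,0,0,0,0,0,0],[1,0,0,-0.02,0,0,0],[1,0,0,-0.04,0,0,0],[1,0,0,-0.045,0,0,0],[1,0,0,-0.045,0,0,0],[1,0,0,0,0,0,0]]
  ]
}}

```text
clock: 14.95
position: [600.3, 127.9, 250.1]
ee_rot: [0.976, -0.045, 0.012, -0.214]
contact_force: [-0.1, -0.2, 0.1]
gripper_width: 85.6
```

Run:
```python
from h import *
cpos(); im,_,_=grab('wrist','w12'); cv2.imwrite('pics/w12b.png',cv2.resize(im,(800,600))[:,:,::-1])
```

```text
t 14.95 carrier-frame TCP [  1.3  -1.  170.5] F [-0.1  0.1  0.2] rot err deg [-0.27 -0.01 -0.51] w 85.6
```

View pics/w12b.png

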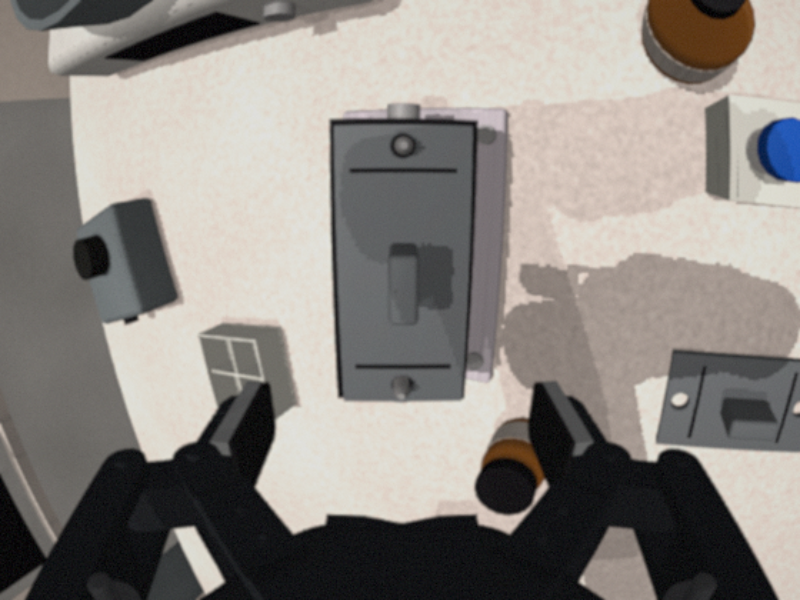

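The lid is on both pins, at (402,146) and (401,386). I press each clear place with shut fingers to make sure both ends are home.

Run:
```python
from h import *
z=np.load('w12.npz'); W=wpts(z)
P=(W-SEAT)@C
for y in (-78,-50,50,75):
    m=(abs(P[...,1]-y)<6)&(abs(abs(P[...,0])-22)<15)&(P[...,2]>-5)&(P[...,2]<25); print(y,m.sum(),np.median(P[...,2][m]))
plan(SEAT+C@[0,-50,30],RT,0)
```

```text
-78 820 8.390435052988199
-50 812 8.428358806555568
50 611 8.3015827338592
75 560 8.375656282901266
rows 4 dist 146.2 rot 0.56
[[0,0.0129,0.0001,0.0342,0.001,0.001,0.002],[0,0.0128,0.0001,0.0343,0.001,0.001,0.002],[0,0.0128,0.0001,0.0342,0.001,0.001,0.002],[0,0.0127,0.0001,0.0343,0.001,0.001,0.002]]
```

Request:
{"method": "drive_tool", "body": {
  "moves": [
    [[0,0.013,0,0.02,0.001,0.001,0.002],[0,0.013,0,0.035,0.001,0.001,0.002],[0,0.013,0,0.035,0.001,0.001,0.002],[0,0.013,0,0.034,0.001,0.001,0.002],[0,0,0,0,0,0,0]]
  ]
}}

```text
clock: 15.5
position: [655.3, 179.1, 125.6]
ee_rot: [0.975, -0.051, 0.008, -0.216]
contact_force: [-1.7, -0.3, -0.3]
gripper_width: 12.4
```

Run:
```python
from h import *
cpos(); plan(SEAT+C@[0,-50,14],RT,0)
```

```text
t 15.5 carrier-frame TCP [ -0.1 -50.5  33.8] F [-0.5  1.7 -0.1] rot err deg [-0.03 -0.33  0.24] w 12.4
rows 1 dist 19.8 rot 0.41
[[0,-0.0004,-0.0001,0.0198,0.001,0.006,-0.004]]
```

Request:
{"method": "drive_tool", "body": {
  "moves": [
    [[0,0,0,0.01,0.001,0.006,-0.004],[0,0,0,0.008,0,0,0],[0,0,0,0.005,0,0,0],[0,0,0,0.005,0,0,0],[0,0,0,0.005,0,0,0]]
  ]
}}

```text
clock: 16.0
position: [655.6, 190.1, 102.2]
ee_rot: [0.976, -0.045, 0.012, -0.214]
contact_force: [-7.5, -8.9, 17.4]
gripper_width: -0.1
```

Run:
```python
from h import *
cpos()
```

```text
t 16.0 carrier-frame TCP [ -0.1 -49.7   7.9] F [-1.3  6.5 19.8] rot err deg [-0.22 -0.01 -0.48] w -0.1
```

Request:
{"method": "drive_tool", "body": {
  "moves": [
    [[0,0,0,0.006,0,0,0],[0,0,0,-0.03,0,0,0.004],[0,0,0,-0.045,0,0,0.004],[0,-0.033,0,0,0,0,0],[0,-0.033,0,0,0,0,0],[0,-0.034,0,0,0,0,0],[0,0,0,0,0,0,0]]
  ]
}}

```text
clock: 16.7
position: [551.1, 165.5, 181.3]
ee_rot: [0.975, -0.047, 0.02, -0.216]
contact_force: [0.4, 0.2, -0.5]
gripper_width: 0.0
```

Run:
```python
from h import *
cpos(); plan(SEAT+C@[0,50,22],RT,0)
```

```text
t 16.7 carrier-frame TCP [ 1.7 51.8 94.5] F [ 0.  -0.4 -0.5] rot err deg [ 0.02  0.95 -0.44] w 0.0
rows 2 dist 72.5 rot 1.05
[[0,0.0003,0.0009,0.0363,-0.0,-0.008,0.004],[0,0.0005,0.0008,0.0362,-0.0,-0.008,0.004]]
```

Request:
{"method": "drive_tool", "body": {
  "moves": [
    [[0,0,0.001,0.035,0,-0.008,0.004],[0,0,0.001,0.034,0,-0.008,0.004],[0,0,0,0,0,0,0],[0,0,0,0.006,0,0,0],[0,0,0,0.006,0,0,0]]
  ]
}}

```text
clock: 17.2
position: [560.1, 198.5, 114.9]
ee_rot: [0.974, -0.048, 0.02, -0.219]
contact_force: [-0.4, 0.4, -0.8]
gripper_width: -0.3
```

Run:
```python
from h import *
cpos()
```

```text
t 17.2 carrier-frame TCP [ 4.1 46.2 20. ] F [ 0.   0.4 -0.9] rot err deg [ 0.39  1.   -0.42] w -0.3
```

Request:
{"method": "drive_tool", "body": {
  "moves": [
    [[0,-0.004,0.003,0.003,-0.006,-0.016,0.006],[0,0,0,0.005,0,0,0],[0,0,0,0.005,0,0,0],[0,0,0,0.005,0,0,0],[0,0,0,0.005,0,0,0]]
  ]
}}

```text
clock: 17.7
position: [558.0, 201.8, 102.8]
ee_rot: [0.975, -0.044, 0.013, -0.215]
contact_force: [-11.7, -14.5, 28.8]
gripper_width: -0.1
```

Run:
```python
from h import *
cpos()
```

```text
t 17.7 carrier-frame TCP [ 1.8 48.6  7.8] F [-2.  10.1 32.7] rot err deg [-0.07  0.13 -0.71] w -0.1
```

Both ends are home: 7.9 mm and 7.8 mm at the upper face. I retract and do a final check.

Request:
{"method": "drive_tool", "body": {
  "moves": [
    [[0,0,0,-0.02,0,0,0],[0,0,0,-0.045,0,0,0],[0,0,0,-0.045,0,0,0],[0,0,0,-0.045,0,0,0],[0,0,0,-0.02,0,0,0],[0,0,0,0,0,0,0]]
  ]
}}

```text
clock: 18.3
position: [550.0, 124.7, 269.7]
ee_rot: [0.976, -0.043, 0.015, -0.215]
contact_force: [0.1, 0.2, -0.5]
gripper_width: 0.1
```

Run:
```python
from h import *
cpos(); im,_,_=grab('wrist','w13'); cv2.imwrite('pics/w13b.png',cv2.resize(im,(800,600))[:,:,::-1])
z=np.load('w13.npz'); W=wpts(z); P=(W-SEAT)@C
for y in (-78,-50,50,75):
    m=(abs(P[...,1]-y)<6)&(abs(abs(P[...,0])-22)<15)&(P[...,2]>-5)&(P[...,2]<25); print(y,m.sum(),np.median(P[...,2][m]))
m=(P[...,2]>5.5)&(P[...,2]<11)&(abs(P[...,0])<60)&(abs(P[...,1])<115); print(cv2.minAreaRect(P[m][:,:2].astype(np.float32)))
```

```text
t 18.3 carrier-frame TCP [  2.1  48.8 191.8] F [-0.  -0.1 -0.5] rot err deg [-0.12  0.35 -0.78] w 0.1
-78 705 8.48869727316343
-50 722 8.441545372005063
50 642 8.313220290889358
75 588 8.538356766950754
((-1.022369384765625, -0.11960601806640625), (91.18013000488281, 200.770751953125), 0.510839581489563)
```

View pics/w13b.png

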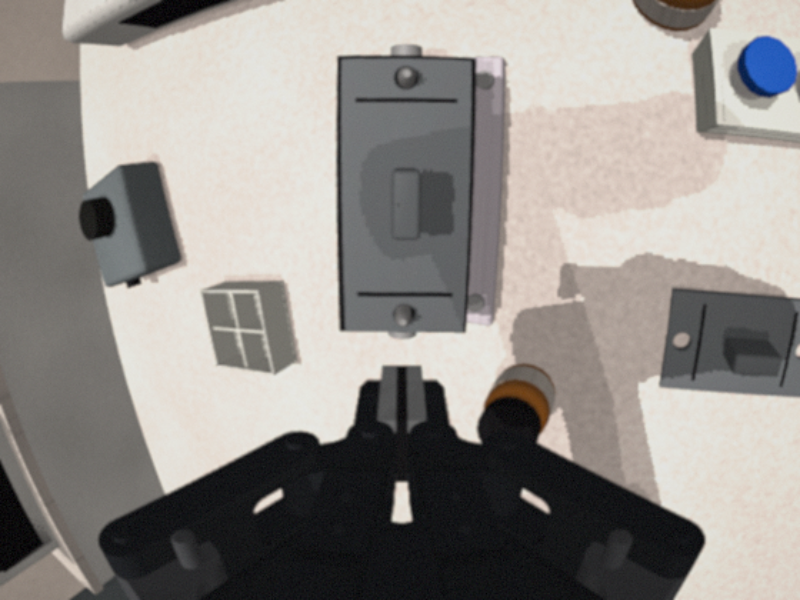

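The lid sits flat in the carrier, with pins through both holes at (406,76) and (404,315). The neighbouring things stand as before and the arm is clear, so I hand in.

```bash
python3 -c "
from bench import arm
print(arm.job_done())"
```

```text
the job is handed in; nothing more can be done
None
```

I finished the job and handed it in at about 18 s. The interface gives no verdict, so the results below are from my own checks.

- **Caps:** I pushed both down with shut fingers. They stopped 4.1 mm (right) and 4.3 mm (left) below the seat plane, under 25 N and 39 N, which matches the 4 mm expected for fully home.
- **Lid:** I gripped the long grey lid by its handle and lined it up by watching the far pin through its hole. It first stood proud on both pins, with its underside about 8 mm above the seat. I then pressed it level to the stop and let go.
- **Seating:** I pressed again 50 mm to either side of the middle. The upper face held at 7.9 mm and 7.8 mm with 20 N and 33 N, where 8 mm is fully home.
- **Last look:** Depth put the lid's upper face at 8.3–8.5 mm along its length. The lid was centred within about 1 mm and 0.5° of the carrier, both pins were through, and the arm was clear and touching nothing.
- **Disagreement:** The first top-camera estimate of the carrier was about 4 mm off the wrist camera's across the carrier. I used a value nearer the wrist camera's, and contact and the view through the hole confirmed it.
- **Other things:** The wrist views and my path show nothing else disturbed. I did not measure the other objects again at the end.

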